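# Check the film carrier under the pointer, then hold its cover ready for the screws

### The job

Take the film carrier by its knob and slide it until its white dot is right under the fixed red pointer, pause there a second, then slide it on until its yellow dot is right under the pointer, pause again, and leave it standing there. Then lift the aluminium cover plate by its grip bar and hold it level about 15 mm above the carrier, either way round, with its four holes in line over the four brass threaded holes so that every thread shows through, ready for the screws. Do not let the cover touch the carrier or disturb the other things on the bench, and finish while still holding the cover hovering there; do not put it down or let go.

Things in the scene. Friction and masses are not known exactly. Their poses are not given: they have to be found in the camera images.
- stage: dark steel base of the x-y slide table, 230 x 230 mm, fixed to the bench; origin under its centre. Its x and y axes are the two slide directions; the rails stand on it.
- carrier: black film carrier: a level plate 205 (x) by 140 mm (y), with a tongue on its +y side (to y +132 mm) that bears the knob. Top face 52 mm above the bench. Origin on the bench plane (z = 0) under its middle. It cannot turn: axes parallel to the stage's. It slides along stage x and y, up to 50 mm either way from the middle, with about 2 N of friction, and stays where it is left.
- carrier_knob (a point): centre of the knurled aluminium knob on the carrier's tongue by which the carrier is slid: a round upright grip 20 mm in diameter; this point is 25 mm above the carrier's top face, 13 mm below the knob's top. The knob is part of the carrier: it slides with it and does not turn.
- mark_white (a point): white dot 10 mm wide on the carrier's top face (at carrier x +55, y +30 mm).
- mark_yellow (a point): yellow dot 10 mm wide on the carrier's top face (at carrier x +85, y -30 mm).
- pointer_tip (a point): tip of the fixed red pointer, pointing straight down 4 mm above the carrier's top face. It hangs from a steel rod of 8 mm, at 84 mm above the bench, that comes in from the stage's +x side, from a fixed stand 120 mm beyond the tip; the stand is 96 mm tall.
- seat (a point): centre of the pattern of four threaded holes, at the height of the carrier's top face (carrier x -30, y 0 mm); the film gate lies here. Axes as the carrier.
- cover: aluminium cover plate 120 (x) by 90 (y) by 5 mm, about 0.2 kg, with four 12 mm holes and a black grip bar in its middle: 56 mm long (x), 16 mm wide (y), its top 41 mm above the plate's underside. Origin at the centre of the underside, z up. It lies on a dark rubber mat 170 x 140 mm, 4 mm thick. It looks the same after a half turn.
- cover_grip (a point): point to hold on the grip bar, 29 mm above the cover's underside (24 mm above the plate's top face, 12 mm below the bar's top), centred; axes as the cover: squeeze along its y.
- thread0 (a point): threaded hole, 5 mm, in a brass insert 10 mm wide on the carrier's top face, at x -48, y -33 mm from the pattern's centre.
- cover_hole0 (a point): centre of a 12 mm hole in the cover, at its underside, at x -48, y -33 mm in the cover's frame.
- thread1 (a point): threaded hole, 5 mm, in a brass insert 10 mm wide on the carrier's top face, at x +48, y -33 mm from the pattern's centre.
- cover_hole1 (a point): centre of a 12 mm hole in the cover, at its underside, at x +48, y -33 mm in the cover's frame.
- thread2 (a point): threaded hole, 5 mm, in a brass insert 10 mm wide on the carrier's top face, at x +48, y +33 mm from the pattern's centre.
- cover_hole2 (a point): centre of a 12 mm hole in the cover, at its underside, at x +48, y +33 mm in the cover's frame.
- thread3 (a point): threaded hole, 5 mm, in a brass insert 10 mm wide on the carrier's top face, at x -48, y +33 mm from the pattern's centre.
- cover_hole3 (a point): centre of a 12 mm hole in the cover, at its underside, at x -48, y +33 mm in the cover's frame.
- spool: red plastic film-wire spool with four flanges, 64 mm wide, 101 mm tall, upright; a bystander, not needed; origin at the centre of its underside.
- amber: amber glass bottle, 60 mm wide, 140 mm tall; a bystander, not needed; origin at the centre of its underside.
- filmcan: small black film can with grey lid, 34 mm wide, 51 mm tall; a bystander, not needed; origin at the centre of its underside.
- loupe: clear loupe with a black ring, 48 mm wide, 50 mm tall; a bystander, not needed; origin at the centre of its underside.
- screw_dish: white dish holding four small screws, 72 mm wide, 18 mm tall; a bystander, not needed; origin at the centre of its underside.
- driver: screwdriver with green handle, 170 mm long, lying flat; a bystander, not needed; origin at the middle of its length.
- jar: white plastic jar with grey lid, 72 mm wide, 85 mm tall; a bystander, not needed; origin at the centre of its underside.
There are look-alikes about, which are no part of the job. There is more than one size of the cover; the job needs the largest.

How it is judged:
By the outcome, as a careful person would: the job done as asked, in the order asked, and still so for the second after the job is handed in, while the arm keeps its last pose, push and grip.
It also fails if it takes over 67 s, if anything falls off the work surface, if the arm or the gripper's body presses on something with over 40 N, if the wrist force passes 120 N, or if a joint passes its speed limit or range.

### The arm

A 7-joint arm with a two-finger parallel gripper is mounted at the origin on the work surface. World frame = base frame: x ahead of the robot, y to its left, z up, the work surface at z = 0. Lengths are in m, angles in rad, forces in N, time in s.
With the tool pointing down it reaches from about 0.425 to 0.925 m from the base axis. Payload 6.8 kg.
Tool frame: the origin (TCP) lies at the very end of the fingers, on their centre line; the grasp point (between the pads) lies 19 mm behind it; z points along the fingers, y is the direction in which the jaws open and shut (so a half turn about z gives the same grasp; the last joint's range is limited). The gripper opens to 85 mm and grips with 20 to 120 N. Pads are 22 mm wide; open, the fingers measure 114 mm over their backs; the gripper's body (76 mm by 85 mm) begins 54 mm behind the grasp point. The pads swing forward as they close: fully open they stand 13 mm farther back than shut.
Start: joints at [1.168, 0.477, 0.022, 1.555, -0.011, 1.109, -0.083], TCP at [0.196, -0.646, 0.231] pointing down, gripper open.
Joint ranges: [-2.96, 2.96], [-0.34, 2.1], [-1.41, 1.46], [0.24, 2.44], [-1.37, 4.51], [0.17, 1.92], [-2.96, 2.96]. Speed limits (rad/s): [2.39, 2.39, 3.14, 3.14, 3.14, 3.14, 3.14].

### API

Orientations are given as a rotation vector (axis times angle).
In Python, from bench import monitor, viewer, job gives the robot as it stands. The module is installed in compiled form; this text tells all that it offers.
- The arm moves only by the tool drive_tool, never from a script. Its argument "commands" is a list of rows, each an object with "linear": the shift along the tool's x, y, z in m, a list of three; "dr": the turn, a rotation vector about the tool's x, y, z in degrees, a list of three; "jaw": the closure, from 0 (fully open) to 1 (shut). A call has 1 to 8 rows; each row shifts and turns the pose as measured when the row begins, along the tool's axes as they then stand; what a row does not reach is not made up. A row lasts 1/8 s, in which the tool goes at most 62.5 mm and 10.7 degrees, less where a joint would pass 70% of its speed; a pose out of reach is approached as far as the arm can. A call is refused whole if a number of a shift passes 0.0625 or a number of a turn 10.7, either way. A call with a gripper value outside its range is refused whole. The fingers move at their own pace and stop on an object; "force" is the grip in N (left out, the last holds). Time passes only in rows, so rows that do not move let the fingers close. It gives the time, the measured TCP pose, the force and the opening at its end, in the units of the state.
- monitor.get_obs(): the state, without advancing time (a new reading comes with each control period).
- viewer.grab_frame(name): name is "scene" or "top" or "wrist"; returns the picture (480x640x3 uint8, red, green, blue); there is no depth.
- viewer.calibration(name): a dict with "K" (3x3 intrinsics, pixels), "R" (3x3) and "t" (3): a world point X has camera coordinates R X + t. Camera axes: x right, y down, z forward; pixel columns grow to the right and rows downward; lengths in m; the calibration is good to about 2 mm. A picture is of the moment at which its call begins: read the wrist's pose just before it. calibration takes no time and is no camera call; for the wrist camera it gives the pose at the moment of the call.
- job.hand_in(): hands the job in, once; it reports no verdict.
The state is a dict: "clock": time; "joints": joint angles; "qvel": joint speeds; "tau": joint torques, N m; "tcp_pos": TCP position; "orientation": TCP orientation; "contact_force": force on the tool from outside, world axes, zero at the start; "moment": the same for the moment, N m; "grip_width": finger opening in m.
Only numpy, scipy, OpenCV 4.12 (cv2) and the standard library are available. Lean on these libraries where they do the work, as an engineer would, in place of code of your own. Each camera call takes 0.05 s, during which the arm holds its last target.

## Working session

There is one attempt and no reset: what is moved stays moved. The work goes in short steps, Python scripts to look and compute and a tool call to move; the robot and the scene stay as the last step left them, time stands still between calls to the robot, and variables do not carry over. Pictures are saved under pics/ and viewed, and the job is handed in when it is done.

Besides the shell and the picture viewer there is one more tool, called in YAML: its name, and indented under it one key for each argument. drive_tool: Moves the arm, as the interface text tells. Its arguments: {"type":"object","properties":{"commands":{"type":"array"},"force":{"type":"number"}},"required":["commands"]}

```bash
mkdir -p pics; cat > h.py <<'E'
import numpy as np, cv2
from bench import monitor, viewer, job
def grab(name, fn=None):
    im=viewer.grab_frame(name)
    c=viewer.calibration(name)
    if fn: cv2.imwrite('pics/'+fn, cv2.cvtColor(im,cv2.COLOR_RGB2BGR))
    return im,c
def proj(c,X):
    p=np.array(c['R'])@np.array(X,float)+np.array(c['t']); q=np.array(c['K'])@p
    return q[:2]/q[2]
def ray(c,uv):
    R=np.array(c['R']);d=R.T@np.linalg.inv(c['K'])@np.array([uv[0],uv[1],1.]); o=-R.T@np.array(c['t'])
    return o,d/np.linalg.norm(d)
def onz(c,uv,z):
    o,d=ray(c,uv); return o+d*(z-o[2])/d[2]
def tri(l):
    A=np.zeros((3,3));b=np.zeros(3)
    for c,uv in l:
        o,d=ray(c,uv);P=np.eye(3)-np.outer(d,d);A+=P;b+=P@o
    X=np.linalg.solve(A,b)
    return X,[np.round(proj(c,X)-uv,1) for c,uv in l]
E
python3 - <<'E'
from h import *
o=monitor.get_obs();print({k:np.round(v,3) for k,v in o.items()})
for n in ['scene','top','wrist']:
    im,c=grab(n,n+'0.png');print(n,np.round(c['K'],1).tolist(),np.round(c['R'],3).tolist(),np.round(c['t'],3))
E
```

```text
{'clock': np.float64(0.0), 'joints': array([ 1.168,  0.478,  0.022,  1.556, -0.011,  1.109, -0.083]), 'qvel': array([-0.001,  0.001, -0.001, -0.   , -0.   ,  0.   , -0.002]), 'tau': array([-0.0000e+00, -5.9646e+01,  1.6080e+00, -2.8120e+01,  1.3000e-02,
        9.0000e-03,  0.0000e+00]), 'tcp_pos': array([ 0.196, -0.645,  0.23 ]), 'orientation': array([-3.106e+00, -4.610e-01,  1.000e-03]), 'contact_force': array([-0.074,  0.296, -0.557]), 'moment': array([-0.003, -0.039, -0.028]), 'grip_width': np.float64(0.085)}
scene [[612.8, 0.0, 322.0], [0.0, 612.8, 242.0], [0.0, 0.0, 1.0]] [[0.066, 0.998, -0.011], [0.587, -0.048, -0.808], [-0.807, 0.047, -0.589]] [-0.012 -0.225  1.828]
top [[440.9, 0.0, 318.0], [0.0, 440.9, 243.6], [0.0, 0.0, 1.0]] [[0.027, -1.0, 0.004], [-0.989, -0.027, -0.147], [0.147, 0.0, -0.989]] [-0.031  0.504  0.994]
wrist [[402.8, 0.0, 317.8], [0.0, 402.8, 236.7], [0.0, 0.0, 1.0]] [[0.291, -0.957, -0.002], [-0.908, -0.276, 0.316], [-0.303, -0.09, -0.949]] [-0.673 -0.041  0.38 ]
```

View pics/scene0.png

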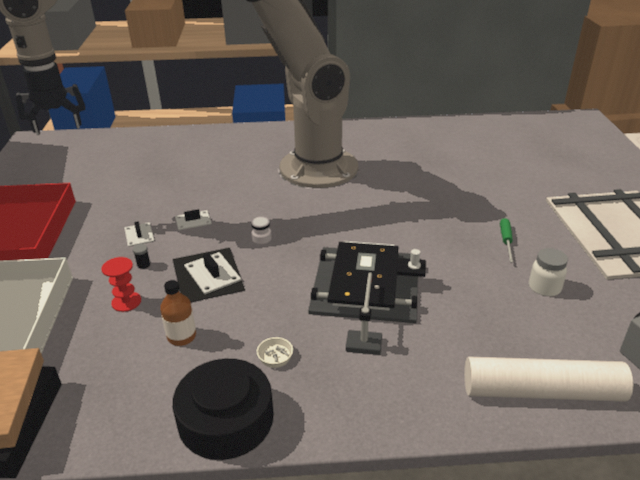

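View pics/top0.png

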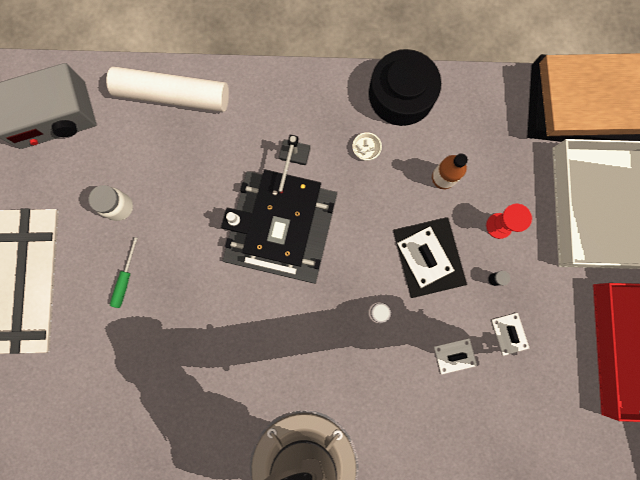

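View pics/wrist0.png

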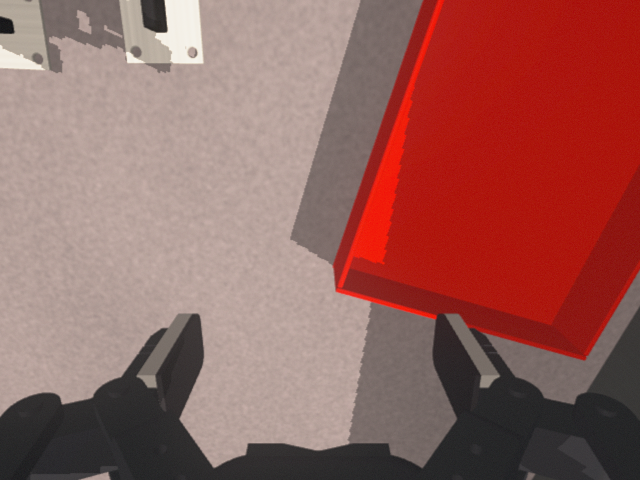

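```bash
python3 - <<'E'
import cv2
a=cv2.imread('pics/top0.png');cv2.imwrite('pics/c1.png',cv2.resize(a[125:290,205:345],None,fx=3.6,fy=3.6,interpolation=cv2.INTER_CUBIC))
cv2.imwrite('pics/c2.png',cv2.resize(a[210:380,370:540],None,fx=3.5,fy=3.5,interpolation=cv2.INTER_CUBIC))
a=cv2.imread('pics/scene0.png');cv2.imwrite('pics/c3.png',cv2.resize(a[225:360,300:440],None,fx=4.4,fy=4.4,interpolation=cv2.INTER_CUBIC))
cv2.imwrite('pics/c4.png',cv2.resize(a[200:310,110:280],None,fx=4.5,fy=4.5,interpolation=cv2.INTER_CUBIC))
E
```

```text
(no output)
```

View pics/c1.png

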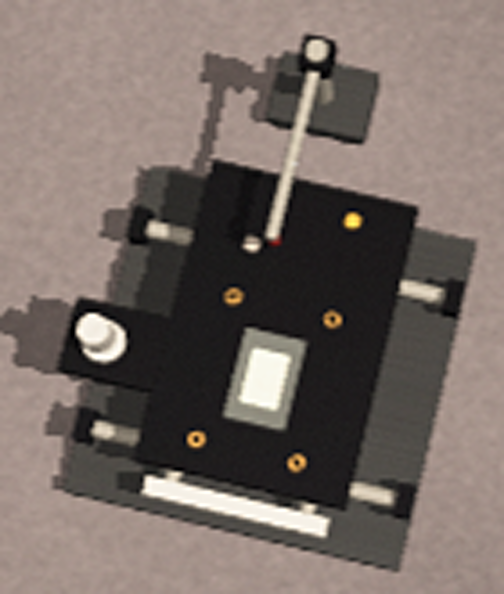

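View pics/c2.png

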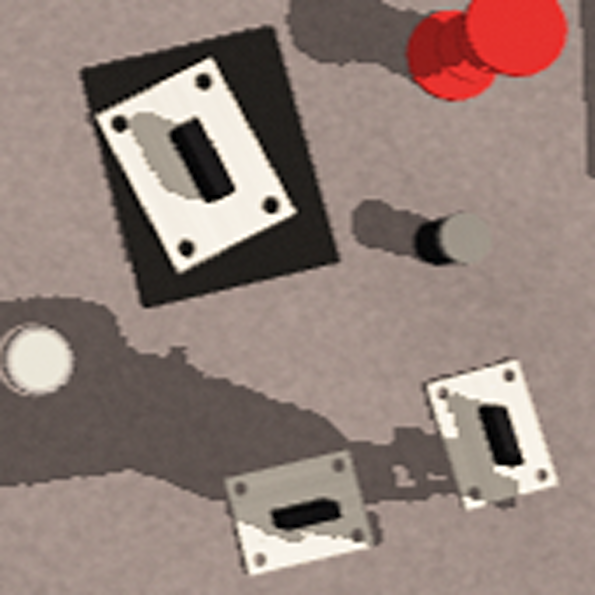

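View pics/c3.png

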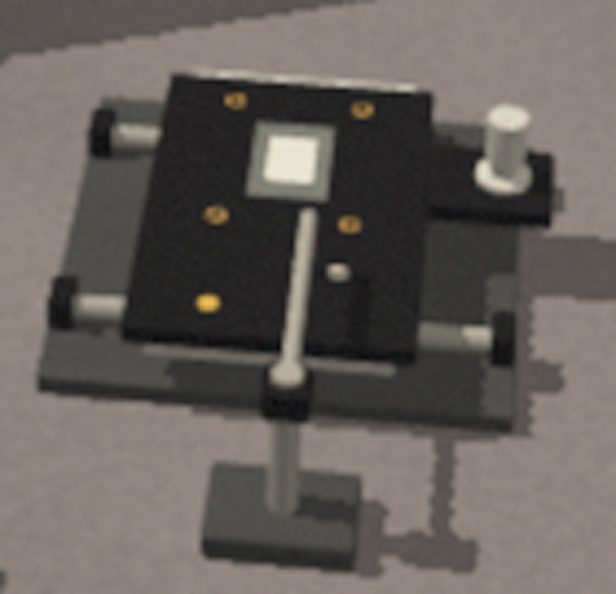

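View pics/c4.png

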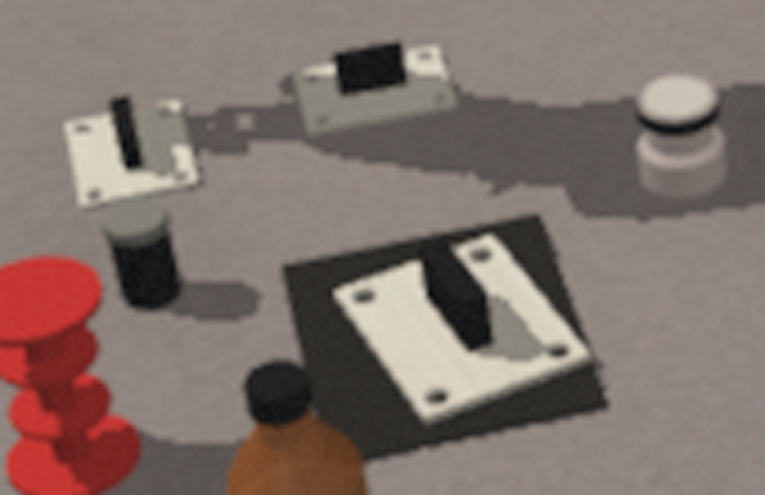

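```bash
python3 - <<'E'
from h import *
T=viewer.calibration('top');S=viewer.calibration('scene')
P={'th2':((269.7,207.2),(379.3,275.9)),'th1':((297.2,213.6),(349.1,273.6)),'th3':((259.4,246.9),(382.3,249.8)),'th0':((287.5,253.3),(353.4,247.7)),
'white':((275,192.8),(377,286.8)),'yel':((302.8,186.1),(347,293.9)),'knobtop':((232,217),(415.7,251.4)),
'hA':((428.3,233.4),(206.9,288)),'hB':((404.3,245.4),(233.8,278)),'hC':((447.4,268.6),(190.7,265.8)),'hD':((423.4,280.6),(216.9,256.7)),
'bartop':((430,254),(210.8,258.5))}
for k,(a,b) in P.items():
    X,r=tri([(T,a),(S,b)]);print(k,np.round(X*1e3,1),r, 'top@52',np.round(onz(T,a,.052)*1e3,1))
print(np.round(onz(T,(281.4,191.9),.056)*1e3,1))
E
```

```text
th2 [585.8  97.9  50.6] [array([-0.1, -0. ]), array([-0.1,  0. ])] top@52 [585.5  97.5  52. ]
th1 [572.4  33.3  50.3] [array([-0.2, -0. ]), array([-0.2,  0. ])] top@52 [572.   32.8  52. ]
th3 [491.7 118.   49.8] [array([-0.2, -0. ]), array([-0.2,  0. ])] top@52 [491.4 117.2  52. ]
th0 [478.6  52.7  50.1] [array([-0.3, -0. ]), array([-0.3,  0. ])] top@52 [478.3  52.   52. ]
white [621.   87.5  50. ] [array([-0.3, -0. ]), array([-0.4,  0. ])] top@52 [620.4  86.5  52. ]
yel [638.9  22.2  50.1] [array([-0.1, -0. ]), array([-0.1,  0. ])] top@52 [638.4  21.9  52. ]
knobtop [552.9 179.2  87. ] [array([-1. , -0.1]), array([-1. ,  0.2])] top@52 [559.8 184.1  52. ]
hA [ 541.9 -283.5    4.8] [array([-0.3, -0. ]), array([-0.3, -0. ])] top@52 [ 533.5 -272.2   52. ]
hB [ 511.  -225.1    4.6] [array([-0.3, -0. ]), array([-0.3, -0. ])] top@52 [ 503.9 -216.6   52. ]
hC [ 457.6 -328.5    4.7] [array([-0.3, -0. ]), array([-0.3, -0. ])] top@52 [ 452.9 -315.1   52. ]
hD [ 427.3 -270.     5. ] [array([-0.5, -0. ]), array([-0.5, -0.1])] top@52 [ 424.  -259.9   52. ]
bartop [ 486.4 -275.6   45.4] [array([-0.8, -0. ]), array([-0.8, -0.1])] top@52 [ 485.5 -275.6   52. ]
[621.9  71.3  56. ]
```

```bash
cat >> h.py <<'E'
from scipy.spatial.transform import Rotation as Ro
def tool():
    o=monitor.get_obs(); return np.array(o['tcp_pos']),Ro.from_rotvec(o['orientation']).as_matrix(),o
def yawR(deg):  # tool down, tool x at yaw deg
    t=np.radians(deg);x=np.array([np.cos(t),np.sin(t),0]);z=np.array([0,0,-1.]);return np.c_[x,np.cross(z,x),z]
def plan(P,yaw):
    p,R,o=tool();d=R.T@(np.array(P)-p);Rd=yawR(yaw);rv=Ro.from_matrix(R.T@Rd).as_rotvec(degrees=True)
    print('t %.2f'%o['clock'],'tcp',np.round(p*1e3,1),'yaw %.2f'%np.degrees(np.arctan2(R[1,0],R[0,0])),'tilt',np.round(Ro.from_matrix(R.T@yawR(np.degrees(np.arctan2(R[1,0],R[0,0])))).as_rotvec(degrees=True)[:2],2))
    print(' shift tool mm',np.round(d*1e3,1),'turn',np.round(rv,2),'F',np.round(o['contact_force'],1),'w %.1f'%(o['grip_width']*1e3))
E
python3 - <<'E'
from h import *
c=viewer.calibration('wrist');p,R,o=tool()
Rc=np.array(c['R']);C=-Rc.T@c['t']
print('cam in tool',np.round(R.T@(C-p),4),np.round(R.T@Rc.T,3))
plan([.48,-.28,.30],28)
E
```

```text
cam in tool [ 0.0813 -0.0011 -0.1419] [[ 0.    -0.949 -0.316]
 [ 1.     0.    -0.001]
 [ 0.001 -0.316  0.949]]
t 0.15 tcp [ 196.  -645.5  230.6] yaw 16.89 tilt [-0.07  0.01]
 shift tool mm [ 377.9 -267.3  -69.1] turn [ -0.08  -0.   -11.11] F [ 0.1 -0.6 -0.1] w 85.0
```

drive_tool:
  commands:
    - {"linear": [0.047,-0.033,-0.009],"dr": [0,0,0],"jaw": 0}
    - {"linear": [0.047,-0.033,-0.009],"dr": [0,0,0],"jaw": 0}
    - {"linear": [0.047,-0.033,-0.009],"dr": [0,0,0],"jaw": 0}
    - {"linear": [0.047,-0.033,-0.009],"dr": [0,0,0],"jaw": 0}
    - {"linear": [0.047,-0.033,-0.009],"dr": [0,0,0],"jaw": 0}
    - {"linear": [0.047,-0.033,-0.009],"dr": [0,0,0],"jaw": 0}
    - {"linear": [0.047,-0.033,-0.009],"dr": [0,0,0],"jaw": 0}
    - {"linear": [0.047,-0.033,-0.009],"dr": [0,0,-10],"jaw": 0}

```text
clock: 1.15
tcp_pos: [0.4833, -0.277, 0.3013]
orientation: [-3.055, -0.719, 0.007]
contact_force: [0.2, -0.7, 0.2]
grip_width: 0.0854
```

```bash
python3 - <<'E'
from h import *
plan([.48,-.28,.30],28)
im,c=grab('wrist','w1.png');np.savez('w1.npz',**{k:c[k] for k in 'KRt'})
plan([.5,.1,.30],-35)
E
```

```text
t 1.15 tcp [ 483.3 -277.   301.3] yaw 26.50 tilt [-0.25  0.2 ]
 shift tool mm [-4.2  1.2  1.3] turn [-0.26  0.19 -1.5 ] F [ 0.2 -0.7  0.2] w 85.4
t 1.20 tcp [ 489.5 -268.3  302.8] yaw 27.64 tilt [-0.31 -0.17]
 shift tool mm [ 180.1 -321.4    5.1] turn [-3.700e-01  1.000e-02  6.264e+01] F [5.1 6.2 0.9] w 85.4
```

View pics/w1.png

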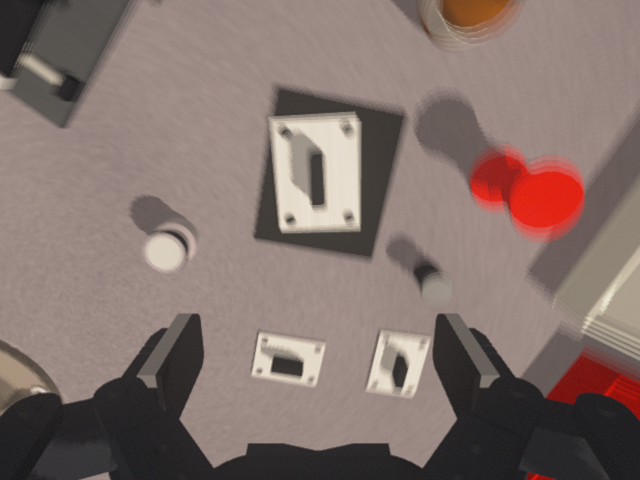

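```bash
cat >> h.py <<'E'
def rows(P,yaw,n,P0=None,y0=None):
    p,R,o=tool()
    if y0 is None: y0=np.degrees(np.arctan2(R[1,0],R[0,0]))
    if P0 is None: P0=p
    dy=(yaw-y0+180)%360-180
    P0=np.array(P0);P=np.array(P)
    for i in range(n):
        Rw=yawR(y0+dy*i/n)
        print(np.round(Rw.T@(P-P0)/n,4).tolist(),[0,0,round(-dy/n,2)])
E
python3 - <<'E'
from h import *
plan([.553,.179,.20],-35)
rows([.553,.179,.20],-35,8)
E
```

```text
t 1.20 tcp [ 489.5 -268.3  302.8] yaw 27.64 tilt [-0.31 -0.17]
 shift tool mm [ 263.4 -366.3  105.6] turn [-3.700e-01  1.000e-02  6.264e+01] F [5.1 6.2 0.9] w 85.4
[0.033, -0.0459, 0.0129] [0, 0, np.float64(7.83)]
[0.0264, -0.0499, 0.0129] [0, 0, np.float64(7.83)]
[0.0194, -0.0531, 0.0129] [0, 0, np.float64(7.83)]
[0.012, -0.0552, 0.0129] [0, 0, np.float64(7.83)]
[0.0043, -0.0563, 0.0129] [0, 0, np.float64(7.83)]
[-0.0034, -0.0564, 0.0129] [0, 0, np.float64(7.83)]
[-0.011, -0.0554, 0.0129] [0, 0, np.float64(7.83)]
[-0.0185, -0.0534, 0.0129] [0, 0, np.float64(7.83)]
```

drive_tool:
  commands:
    - {"linear": [0.033,-0.046,0.0],"dr": [0,0,8],"jaw": 0}
    - {"linear": [0.026,-0.05,0.01],"dr": [0,0,8],"jaw": 0}
    - {"linear": [0.019,-0.053,0.013],"dr": [0,0,8],"jaw": 0}
    - {"linear": [0.012,-0.055,0.013],"dr": [0,0,8],"jaw": 0}
    - {"linear": [0.004,-0.056,0.015],"dr": [0,0,8],"jaw": 0}
    - {"linear": [-0.003,-0.056,0.015],"dr": [0,0,8],"jaw": 0}
    - {"linear": [-0.011,-0.055,0.015],"dr": [0,0,8],"jaw": 0}
    - {"linear": [-0.01,-0.03,0.015],"dr": [0,0,7],"jaw": 0}

```text
clock: 2.2
tcp_pos: [0.561, 0.1561, 0.2065]
orientation: [-2.967, 1.015, -0.003]
contact_force: [-0.4, -1.3, 0.1]
grip_width: 0.0856
```

```bash
python3 - <<'E'
from h import *
plan([.553,.179,.20],-35)
E
```

```text
t 2.20 tcp [561.  156.1 206.5] yaw -37.78 tilt [-0.35  0.02]
 shift tool mm [-20.3 -13.2   6.6] turn [-0.35  0.01 -2.78] F [-0.4 -1.3  0.1] w 85.6
```

drive_tool:
  commands:
    - {"linear": [-0.018,-0.012,0.0],"dr": [-0.3,0,-2],"jaw": 0}
    - {"linear": [0,0,0],"dr": [0,0,0],"jaw": 0}
    - {"linear": [0,0,0],"dr": [0,0,0],"jaw": 0}

```text
clock: 2.58
tcp_pos: [0.5525, 0.1778, 0.206]
orientation: [2.993, -0.95, -0.003]
contact_force: [0.4, 0.1, -0.1]
grip_width: 0.0852
```

```bash
python3 - <<'E'
from h import *
plan([.553,.179,.20],-35)
im,c=grab('wrist','w2.png');np.savez('w2.npz',**{k:c[k] for k in 'KRt'})
plan([.553,.179,.20],-35)
E
```

```text
t 2.58 tcp [552.5 177.8 206. ] yaw -35.22 tilt [0.11 0.09]
 shift tool mm [-0.3 -1.3  6. ] turn [ 0.1   0.09 -0.22] F [ 0.4  0.1 -0.1] w 85.2
t 2.62 tcp [552.6 177.8 206.1] yaw -35.25 tilt [0.08 0.09]
 shift tool mm [-0.3 -1.2  6.1] turn [ 0.08  0.09 -0.25] F [0.6 0.4 0.8] w 85.2
```

View pics/w2.png

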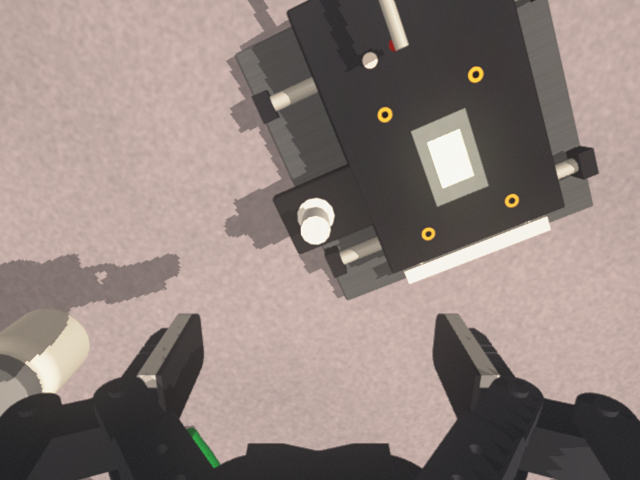

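```bash
python3 - <<'E'
from h import *
from scipy.optimize import least_squares
c=dict(np.load('w2.npz'));im=cv2.imread('pics/w2.png')
hsv=cv2.cvtColor(im,cv2.COLOR_BGR2HSV)
m=cv2.inRange(hsv,(12,120,120),(35,255,255));m=cv2.morphologyEx(m,cv2.MORPH_CLOSE,np.ones((9,9)))
n,l,s,ce=cv2.connectedComponentsWithStats(m)
for i in range(1,n):
    if s[i,4]>30: print(s[i],ce[i])
T=viewer.calibration('top')
th=np.array([[384.5,115],[476,74],[428,234],[512,201]])
for uv in list(th)+[(370,60),(392,47)]: print(uv,np.round(onz(c,uv,.052)*1e3,1))
print('knob top z90',np.round(onz(c,(316,229),.09)*1e3,1),np.round(onz(T,(231.5,216.5),.09)*1e3,1))
X,r=tri([(c,(316,229)),(T,(231.5,216.5))]);print(np.round(X*1e3,1),r)
X,r=tri([(c,(370,60)),(T,(275,192.8))]);print('white',np.round(X*1e3,1),r)
X,r=tri([(c,(392,47)),(T,(281.4,191.9))]);print('tip',np.round(X*1e3,1),r)
big=cv2.resize(im[0:130,300:540],None,fx=3.3,fy=3.3,interpolation=cv2.INTER_CUBIC);cv2.imwrite('pics/c5.png',big)
cv2.imwrite('pics/c6.png',cv2.resize(im[170:270,260:380],None,fx=4,fy=4,interpolation=cv2.INTER_CUBIC))
E
```

```text
[468  66  16  17 216] [475.3287037   74.08796296]
[377 107  16  16 199] [384.50753769 114.36683417]
[504 194  15  14 166] [511.42771084 200.39759036]
[421 227  15  14 155] [427.90967742 233.49032258]
[384.5 115. ] [584.4  98.6  52. ]
[476.  74.] [571.   33.3  52. ]
[428. 234.] [490.3 118.2  52. ]
[512. 201.] [476.5  53.3  52. ]
(370, 60) [620.2  87.6  52. ]
(392, 47) [618.4  71.3  52. ]
knob top z90 [553.3 179.6  90. ] [553.1 177.6  90. ]
[553.2 178.7  89.4] [array([ 1.1, -0.9]), array([-0.4, -0. ])]
white [620.5  87.   50.2] [array([ 0.2, -0.7]), array([-0.1,  0.1])]
tip [619.5  71.9  60.3] [array([ 0.5, -2.6]), array([-0.5,  0.5])]
```

View pics/c5.png

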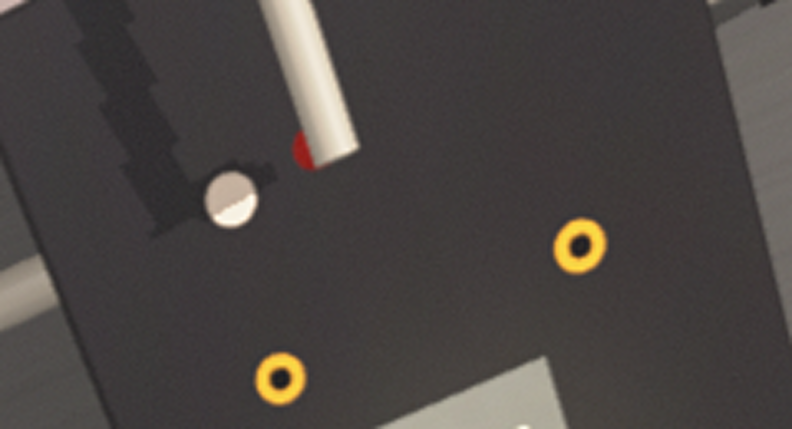

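View pics/c6.png

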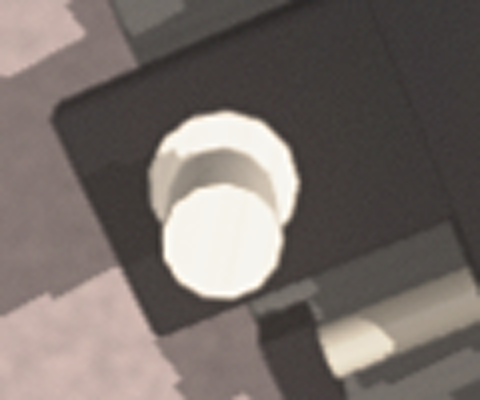

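drive_tool:
  commands:
    - {"linear": [0,-0.001,0.045],"dr": [0,0,0],"jaw": 0}
    - {"linear": [0,0,0.045],"dr": [0,0,0],"jaw": 0}
    - {"linear": [0,0,0.035],"dr": [0,0,0],"jaw": 0}
    - {"linear": [0,0,0.015],"dr": [0,0,0],"jaw": 0}
    - {"linear": [0,0,0],"dr": [0,0,0],"jaw": 0}

```text
clock: 3.25
tcp_pos: [0.5583, 0.1708, 0.0672]
orientation: [-2.989, 0.964, -0.011]
contact_force: [-0.7, -0.4, 0.8]
grip_width: 0.0856
```

```bash
python3 - <<'E'
from h import *
plan([.553,.179,.058],-35)
im,c=grab('wrist','w3.png');np.savez('w3.npz',**{k:c[k] for k in 'KRt'})
E
```

```text
t 3.25 tcp [558.3 170.8  67.2] yaw -35.75 tilt [-0.18 -0.36]
 shift tool mm [-9.1 -3.6  9.1] turn [-0.18 -0.36 -0.75] F [-0.7 -0.4  0.8] w 85.6
```

View pics/w3.png

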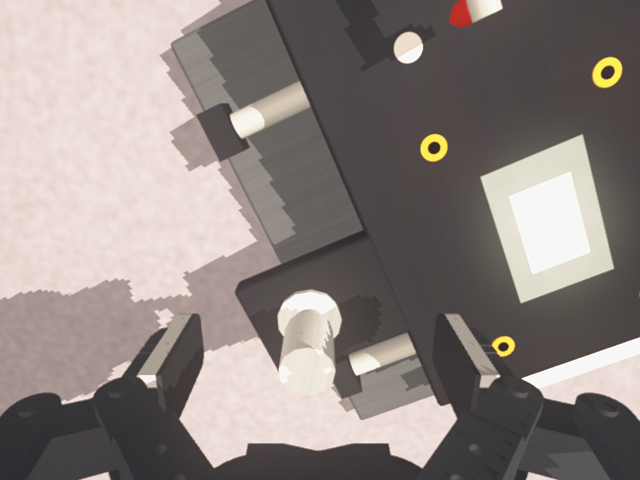

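drive_tool:
  commands:
    - {"linear": [-0.009,-0.004,0.005],"dr": [-0.2,-0.4,-0.7],"jaw": 0}
    - {"linear": [0,0,0.003],"dr": [0,0,0],"jaw": 0}
    - {"linear": [0,0,0],"dr": [0,0,0],"jaw": 0}

```text
clock: 3.68
tcp_pos: [0.5557, 0.1811, 0.0628]
orientation: [-2.992, 0.943, -0.007]
contact_force: [-0.3, 0.6, 0.4]
grip_width: 0.0854
```

```bash
python3 - <<'E'
from h import *
plan([.553,.179,.058],-35)
im,c=grab('wrist','w4.png');np.savez('w4.npz',**{k:c[k] for k in 'KRt'})
for z in (.052,.077,.09):print(proj(c,[.553,.179,z]))
E
```

```text
t 3.67 tcp [555.7 181.1  62.8] yaw -34.99 tilt [-0.3  -0.16]
 shift tool mm [-1.   3.3  4.8] turn [-0.3  -0.16  0.01] F [-0.3  0.6  0.4] w 85.4
[327.96886495 304.65044987]
[329.20716395 337.15066598]
[330.02372829 358.58209508]
```

View pics/w4.png

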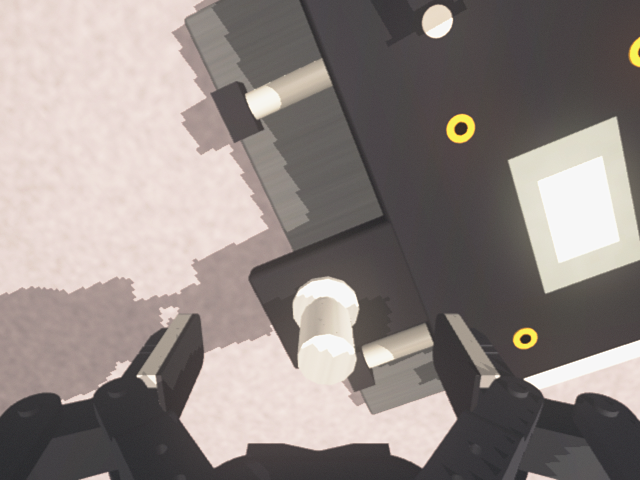

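drive_tool:
  commands:
    - {"linear": [-0.001,0.003,0.004],"dr": [0,0,0],"jaw": 0}
    - {"linear": [0,0,0],"dr": [0,0,0],"jaw": 0.5}
    - {"linear": [0,0,0],"dr": [0,0,0],"jaw": 1}
    - {"linear": [0,0,0],"dr": [0,0,0],"jaw": 1}
    - {"linear": [0,0,0],"dr": [0,0,0],"jaw": 1}
    - {"linear": [0,0,0],"dr": [0,0,0],"jaw": 1}
  force: 40

```text
clock: 4.47
tcp_pos: [0.5533, 0.1792, 0.059]
orientation: [-2.992, 0.943, -0.008]
contact_force: [0.5, 0.8, -0.2]
grip_width: 0.0191
```

```bash
python3 - <<'E'
from h import *
plan([.553,.179,.058],-35)
im,c=grab('wrist','w5.png');np.savez('w5.npz',**{k:c[k] for k in 'KRt'})
im,c=grab('top','t5.png')
E
```

```text
t 4.47 tcp [553.3 179.2  59. ] yaw -35.00 tilt [-0.33 -0.19]
 shift tool mm [-0.1  0.3  1. ] turn [-0.33 -0.19  0.  ] F [ 0.5  0.8 -0.2] w 19.1
```

View pics/w5.png

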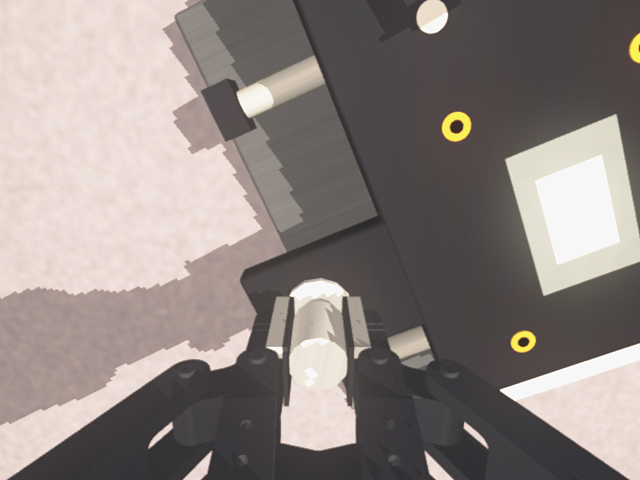

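View pics/t5.png

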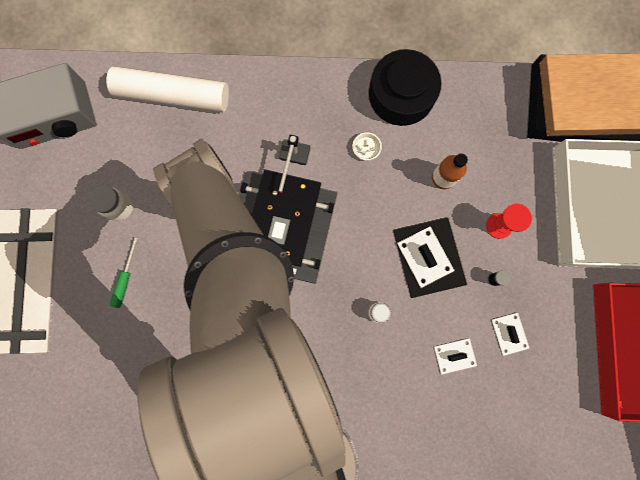

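drive_tool:
  commands:
    - {"linear": [0.005,0.006,0],"dr": [0,0,0],"jaw": 1}
    - {"linear": [0.0045,0.006,0],"dr": [0,0,0],"jaw": 1}
    - {"linear": [0,0,0],"dr": [0,0,0],"jaw": 1}

```text
clock: 4.95
tcp_pos: [0.5534, 0.1638, 0.059]
orientation: [-2.992, 0.942, -0.006]
contact_force: [-1.0, -1.4, 1.4]
grip_width: 0.0184
```

```bash
python3 - <<'E'
from h import *
plan([.554,.1637,.059],-35)
im,c=grab('wrist','w6.png');np.savez('w6.npz',**{k:c[k] for k in 'KRt'})
a=cv2.imread('pics/w6.png');cv2.imwrite('pics/w6c.png',cv2.resize(a[0:130,360:640],None,fx=2.8,fy=2.8,interpolation=cv2.INTER_CUBIC))
grab('top','t6.png');a=cv2.imread('pics/t6.png');cv2.imwrite('pics/t6c.png',cv2.resize(a[125:290,205:345],None,fx=3.6,fy=3.6,interpolation=cv2.INTER_CUBIC))
E
```

```text
t 4.95 tcp [553.4 163.8  59. ] yaw -34.95 tilt [-0.33 -0.11]
 shift tool mm [ 0.5 -0.3  0. ] turn [-0.33 -0.11  0.06] F [-1.  -1.4  1.4] w 18.4
```

View pics/w6c.png

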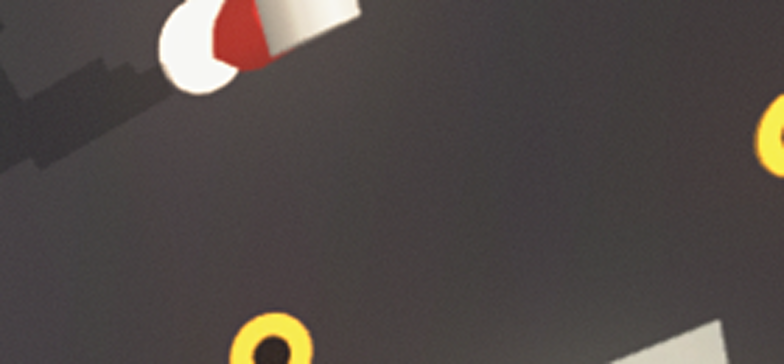

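View pics/t6c.png

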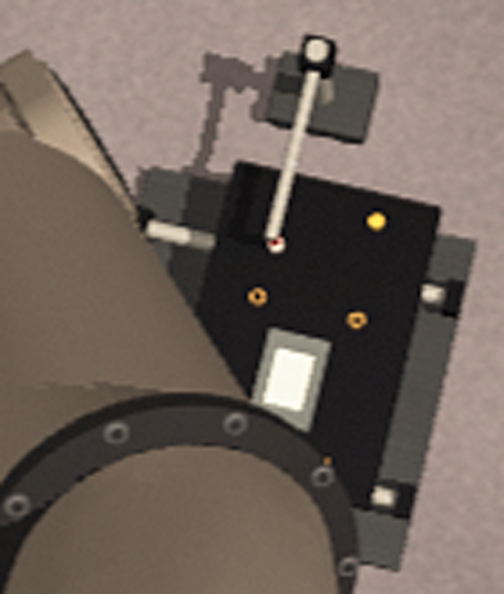

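```bash
cat >> h.py <<'E'
from scipy.optimize import least_squares
def dotfit(c,pts,z=.052,r=.005):
    P=np.array([onz(c,p,z)[:2] for p in pts])
    s=least_squares(lambda q:np.hypot(*(P-q).T)-r,P.mean(0)+1e-4)
    return s.x,np.abs(s.fun).max()
E
python3 - <<'E'
from h import *
c=dict(np.load('w6.npz'));im=cv2.imread('pics/w6.png');hsv=cv2.cvtColor(im,cv2.COLOR_BGR2HSV)
m=(im.min(2)>150).astype(np.uint8);m[80:]=0;m[:,:405]=0;m[:,452:]=0
cs,_=cv2.findContours(m,cv2.RETR_EXTERNAL,cv2.CHAIN_APPROX_NONE);k=max(cs,key=cv2.contourArea)[:,0]
print(k.min(0),k.max(0))
# keep boundary points adjacent to dark (not red): left & bottom arc
pts=[p for p in k if p[1]>1 and (p[0]<430) ]
q,e=dotfit(c,pts);print('white',q*1e3,e)
R=(hsv[...,1]>150)&((hsv[...,0]<8)|(hsv[...,0]>172))&(im[...,2]>90);R[80:]=0;R[:,:380]=0
ys,xs=np.nonzero(R);i=np.argmax(-.82*xs+.57*ys);print('redtip',xs[i],ys[i],len(xs))
for t in [(xs[i],ys[i]),(436.1,20.7)]:
  print(np.round(onz(c,t,.056)*1e3,1))
print(proj(c,[q[0],q[1],.052]),proj(c,[q[0],q[1],.056]))
E
```

```text
[417   0] [444  32]
white [620.49239212  72.01897364] 0.00018080006194569776
redtip 437 20 381
[618.5  72.6  56. ]
[618.4  73.   56. ]
[432.18624458  15.53455449] [435.48196323  12.95232137]
```

```bash
python3 - <<'E'
import cv2,numpy as np
a=cv2.imread('pics/w6.png');A=cv2.resize(a[0:40,400:460],None,fx=8,fy=8,interpolation=cv2.INTER_NEAREST)
b=cv2.imread('pics/t6.png');B=cv2.resize(b[180:200,270:294],None,fx=16,fy=16,interpolation=cv2.INTER_NEAREST)
C=np.zeros((320,480+10+384,3),np.uint8);C[:320,:480]=A;C[:320,490:]=B
cv2.imwrite('pics/z6.png',cv2.resize(C,(790,290)))
E
```

```text
(no output)
```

View pics/z6.png

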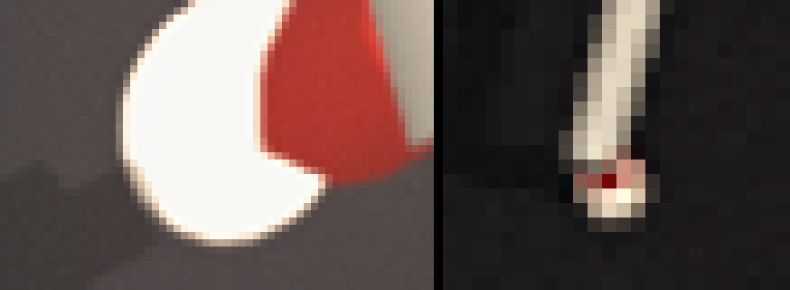

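```bash
python3 - <<'E'
from h import *
T=viewer.calibration('top')
for X in [(.6205,.072,.052),(.6184,.073,.056),(.6205,.072,.056),(.6205,.072,.066)]: print(X,proj(T,X))
b=cv2.imread('pics/t6.png');print(b[186:198,277:287,2]);print(b[186:198,277:287,1])
a=cv2.imread('pics/w3.png');cv2.imwrite('pics/z3.png',cv2.resize(a[0:70,380:520],None,fx=5.5,fy=5.5,interpolation=cv2.INTER_NEAREST))
E
```

```text
(0.6205, 0.072, 0.052) [281.19314978 192.91096537]
(0.6184, 0.073, 0.056) [280.59524103 193.3276126 ]
(0.6205, 0.072, 0.056) [281.05816615 192.46527261]
(0.6205, 0.072, 0.066) [280.71612613 191.33591519]
[[ 25  21  72 178 229 202 104  17  26  26]
 [ 25  20 126 206 228 190  87  22  29  29]
 [ 25  28 155 219 223 159  36  24  25  29]
 [ 23  66 179 231 223 143  17  26  29  29]
 [ 21  70 184 236 214 125  21  22  28  29]
 [ 17  41  85 119 134 206 176  17  26  28]
 [ 18  10 135 146 113 208 191  51  25  27]
 [ 21   9 114 201 246 255 216  55  24  29]
 [ 28  24  35 172 231 208 123  25  29  28]
 [ 29  27  22  51  70  58  38  25  28  30]
 [ 30  26  26  25  23  24  25  29  26  29]
 [ 29  26  27  30  25  30  31  26  29  28]]
[[ 23  20  67 165 216 189  95  17  21  25]
 [ 22  19 116 193 215 179  81  20  26  27]
 [ 23  25 144 207 210 148  34  22  24  25]
 [ 23  61 166 218 212 134  16  23  25  26]
 [ 20  65 174 225 191  91  11  21  26  25]
 [ 15  39  70 109  98 148 133  15  25  25]
 [ 18  13  88  79   7 142 151  46  23  24]
 [ 19   9  99 168 223 251 195  49  22  26]
 [ 26  23  31 153 211 189 110  23  26  25]
 [ 27  26  21  46  62  51  34  22  26  26]
 [ 28  27  26  23  22  23  23  27  25  25]
 [ 26  25  25  28  22  27  28  25  28  25]]
```

View pics/z3.png

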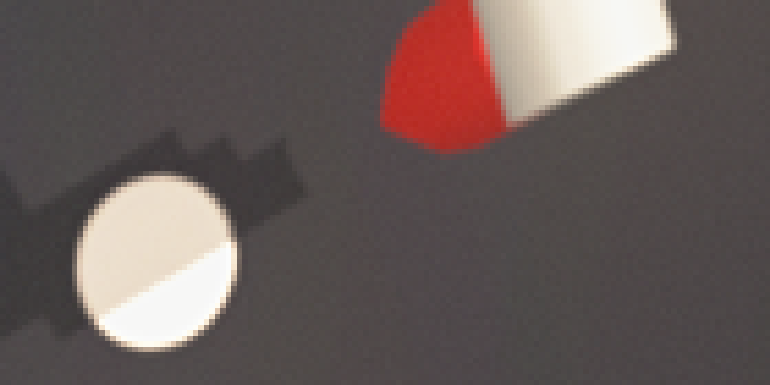

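```bash
python3 - <<'E'
from h import *
c3=dict(np.load('w3.npz'));c6=dict(np.load('w6.npz'));c5=dict(np.load('w5.npz'));c4=dict(np.load('w4.npz'))
print('w3 dot',onz(c3,(408.5,47.6),.052)*1e3,'tip',onz(c3,(449.3,23.3),.056)*1e3)
print('w5 dot',onz(c5,(432,16.5),.052)*1e3, 'w4',onz(c4,(437,21.5),.052)*1e3)
X,r=tri([(c3,(449.3,23.3)),(c6,(436.2,20.7))]);print(X*1e3,r)
plan([.554,.1637,.059],-35)
E
```

```text
w3 dot [620.72412262  87.38967182  52.        ] tip [619.09407155  72.96049068  56.        ]
w5 dot [620.05303191  87.47193559  52.        ] w4 [620.22321921  87.84910688  52.        ]
[618.53102285  68.29878928  41.58151192] [array([-0.2,  0.7]), array([ 0.2, -0.7])]
t 5.05 tcp [553.5 163.9  59. ] yaw -34.94 tilt [-0.32 -0.12]
 shift tool mm [ 0.5 -0.2  0. ] turn [-0.32 -0.12  0.06] F [-1.1 -2.7  3.2] w 18.8
```

drive_tool:
  commands:
    - {"linear": [-0.002,0.0005,0],"dr": [0,0,0],"jaw": 1}
    - {"linear": [0,0,0],"dr": [0,0,0],"jaw": 1}

```text
clock: 5.3
tcp_pos: [0.5522, 0.1641, 0.059]
orientation: [-2.992, 0.943, -0.008]
contact_force: [-2.0, 0.6, 1.5]
grip_width: 0.0187
```

```bash
cat > wd.py <<'E'
from h import *
import sys
fn=sys.argv[1]
plan([.5516,.1649,.059],-35)
im,c=grab('wrist',fn+'.png');np.savez(fn+'.npz',**{k:c[k] for k in 'KRt'})
im=cv2.imread('pics/%s.png'%fn)
m=(im.min(2)>150).astype(np.uint8);m[80:]=0;m[:,:395]=0;m[:,452:]=0
cs,_=cv2.findContours(m,cv2.RETR_EXTERNAL,cv2.CHAIN_APPROX_NONE);k=max(cs,key=cv2.contourArea)[:,0]
q,e=dotfit(c,[p for p in k if p[1]>1 and p[0]<k[:,0].min()+11]);print('white',q*1e3,e,'tip expected px',proj(c,[*q,.056]))
cv2.imwrite('pics/%sz.png'%fn,cv2.resize(im[0:50,400:470],None,fx=9,fy=9,interpolation=cv2.INTER_NEAREST))
E
python3 wd.py w7
```

```text
t 5.30 tcp [552.2 164.1  59. ] yaw -34.99 tilt [-0.35 -0.18]
 shift tool mm [-1.  -0.3  0. ] turn [-0.35 -0.18  0.02] F [-2.   0.6  1.5] w 18.7
white [619.21689501  72.42105184] 0.0001748981157270119 tip expected px [435.00393038  13.23990209]
```

View pics/w7z.png

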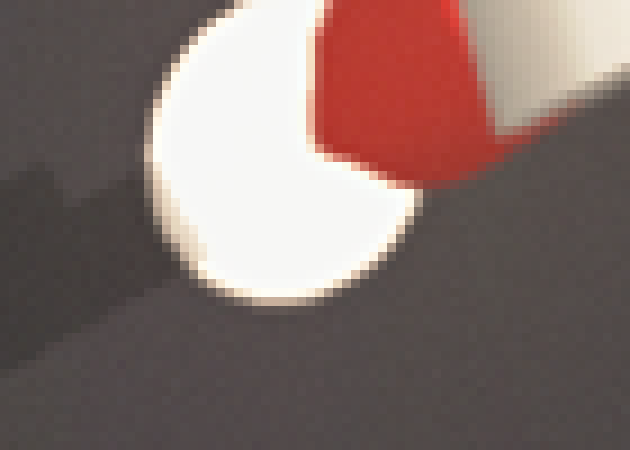

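```bash
python3 - <<'E'
from h import *
c=dict(np.load('w7.npz'));t=onz(c,(434.7,16.4),.056);print(t*1e3)
p,R,o=tool();print(R.T@(t-[.6192,.0724,.056])*1e3)
E
```

```text
[618.48581515  72.95088798  56.        ]
[-0.90098318 -0.04195515 -0.00257712]
```

drive_tool:
  commands:
    - {"linear": [-0.0015,0,0],"dr": [0,0,0],"jaw": 1}
    - {"linear": [0,0,0],"dr": [0,0,0],"jaw": 1}

```text
clock: 5.6
tcp_pos: [0.5513, 0.1645, 0.059]
orientation: [-2.992, 0.943, -0.008]
contact_force: [0.2, -0.1, 2.3]
grip_width: 0.0187
```

```bash
python3 wd.py w8
```

```text
t 5.60 tcp [551.3 164.5  59. ] yaw -35.00 tilt [-0.33 -0.22]
 shift tool mm [ 0.  -0.5  0. ] turn [-0.33 -0.22  0.  ] F [ 0.2 -0.1  2.3] w 18.7
white [618.23989775  72.74084286] 0.00018074444269990542 tip expected px [434.95486482  13.24191935]
```

View pics/w8z.png

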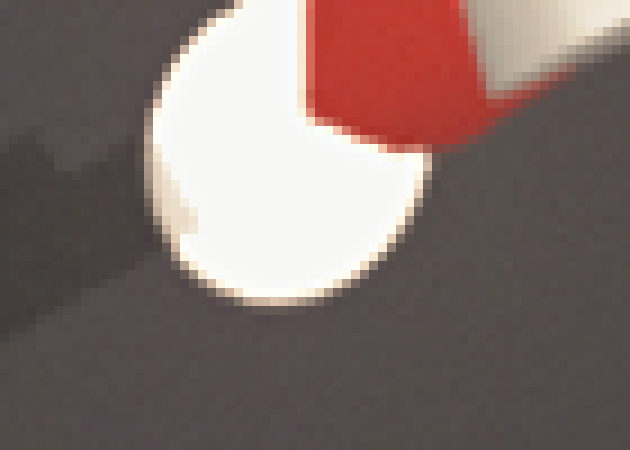

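drive_tool:
  commands:
    - {"linear": [0,0,0],"dr": [0,0,0],"jaw": 1}
    - {"linear": [0,0,0],"dr": [0,0,0],"jaw": 1}
    - {"linear": [0,0,0],"dr": [0,0,0],"jaw": 1}
    - {"linear": [0,0,0],"dr": [0,0,0],"jaw": 1}
    - {"linear": [0,0,0],"dr": [0,0,0],"jaw": 1}
    - {"linear": [0,0,0],"dr": [0,0,0],"jaw": 1}
    - {"linear": [0,0,0],"dr": [0,0,0],"jaw": 1}
    - {"linear": [0,0,0],"dr": [0,0,0],"jaw": 1}

```text
clock: 6.65
tcp_pos: [0.5512, 0.1645, 0.059]
orientation: [-2.992, 0.943, -0.008]
contact_force: [-0.3, -2.4, 0.3]
grip_width: 0.0188
```

drive_tool:
  commands:
    - {"linear": [0,0,0],"dr": [0,0,0],"jaw": 1}
    - {"linear": [0,0,0],"dr": [0,0,0],"jaw": 1}
    - {"linear": [0,0,0],"dr": [0,0,0],"jaw": 1}

```text
clock: 7.02
tcp_pos: [0.5512, 0.1645, 0.059]
orientation: [-2.992, 0.943, -0.008]
contact_force: [1.0, -1.7, 0.7]
grip_width: 0.0186
```

```bash
python3 wd.py w9; python3 - <<'E'
from h import *
# carrier yaw from w2 threads
c=dict(np.load('w2.npz'))
th=np.array([onz(c,p,.052)[:2] for p in [(384.5,114.4),(475.3,74.1),(427.9,233.5),(511.4,200.4)]])*1e3
m=np.array([[48,33],[48,-33],[-48,33],[-48,-33.]])
A=th-th.mean(0);U,s,V=np.linalg.svd(A.T@m);Rr=U@V;yaw=np.degrees(np.arctan2(Rr[1,0],Rr[0,0]));print('yaw',yaw,th.mean(0),np.round(A-m@Rr.T,2).tolist())
T=[];
d=Rr@np.array([-30,60]);print('shift white->yellow',d)
p,R,o=tool();print('tool',R.T@np.r_[d,0])
E
```

```text
t 7.03 tcp [551.2 164.5  59. ] yaw -34.99 tilt [-0.32 -0.22]
 shift tool mm [ 0.1 -0.5  0. ] turn [-0.32 -0.22  0.01] F [ 1.  -1.7  0.7] w 18.6
white [618.24218207  72.74464896] 0.00018077192060998119 tip expected px [434.95471076  13.24213957]
yaw -11.824526730916322 [530.95298825  75.92376935] [[0.02, 0.03], [0.08, -0.06], [-0.03, 0.0], [-0.07, 0.03]]
shift white->yellow [-17.06848926  64.87423737]
tool [-5.11856317e+01 -4.33593005e+01  4.65852192e-02]
```

drive_tool:
  commands:
    - {"linear": [-0.005,-0.004,0],"dr": [0,0,0],"jaw": 1}
    - {"linear": [-0.01,-0.0085,0],"dr": [0,0,0],"jaw": 1}
    - {"linear": [-0.012,-0.01,0],"dr": [0,0,0],"jaw": 1}
    - {"linear": [-0.012,-0.01,0],"dr": [0,0,0],"jaw": 1}
    - {"linear": [-0.008,-0.007,0],"dr": [0,0,0],"jaw": 1}
    - {"linear": [0,0,0],"dr": [0,0,0],"jaw": 1}

```text
clock: 7.82
tcp_pos: [0.5342, 0.2295, 0.059]
orientation: [-2.992, 0.94, -0.009]
contact_force: [0.6, -0.1, -0.8]
grip_width: 0.0189
```

```bash
python3 - <<'E'
from h import *
plan([.5343,.2296,.059],-35)
E
```

```text
t 7.83 tcp [534.2 229.5  59. ] yaw -34.88 tilt [-0.39 -0.23]
 shift tool mm [-0.  -0.1  0. ] turn [-0.39 -0.23  0.12] F [ 0.6 -0.1 -0.8] w 18.9
```

```bash
python3 - <<'E'
from h import *
plan([.5343,.2296,.059],-35)
im,c=grab('wrist','w10.png');np.savez('w10.npz',**{k:c[k] for k in 'KRt'})
grab('top','t10.png');b=cv2.imread('pics/t10.png')
cv2.imwrite('pics/t10c.png',cv2.resize(b[178:204,264:300],None,fx=16,fy=16,interpolation=cv2.INTER_NEAREST))
T=viewer.calibration('top');print(proj(T,[.6182,.0727,.052]),proj(T,[.6182,.0727,.056]))
print(b[188:199,275:287,2]);print(b[188:199,275:287,1]);print(b[188:199,275:287,0])
E
```

```text
t 7.83 tcp [534.2 229.5  59. ] yaw -34.88 tilt [-0.39 -0.23]
 shift tool mm [-0.  -0.1  0. ] turn [-0.39 -0.23  0.12] F [ 0.6 -0.1 -0.8] w 18.9
[280.85662537 193.85650685] [280.72030446 193.41430151]
[[ 30  28  25  28 156 219 225 161  38  21  26  27]
 [ 30  28  25  67 179 230 224 145  18  26  28  27]
 [ 18  19  21  72 185 235 217 130  26  28  28  30]
 [ 19  19  14  41  84 121 138 102  33  24  27  27]
 [ 19  18  13  10  96 118 117 124  73  20  26  27]
 [ 27  29  20  26 227 252 251 255 216  16  25  29]
 [ 30  30  26  17 236 255 255 255 178  19  29  29]
 [ 29  29  28  20  95 203 217 140  48  24  30  29]
 [ 29  27  28  26  28  54  62  38  20  28  27  28]
 [ 29  28  28  28  26  23  24  26  31  28  28  28]
 [ 30  28  29  29  29  27  28  29  30  30  30  27]]
[[ 26  24  23  24 145 206 212 150  34  18  22  23]
 [ 27  25  22  61 166 218 213 135  16  23  25  25]
 [ 17  19  19  67 175 225 193  96  16  26  26  28]
 [ 19  15  15  38  70 111 102  48  17  24  25  26]
 [ 16  16  14  12  48  45  14  40  41  21  25  24]
 [ 23  25  19  22 175 201 203 232 165  17  23  26]
 [ 27  27  23  17 183 237 234 220 133  18  26  26]
 [ 26  26  25  18  72 155 168 105  36  22  27  26]
 [ 27  23  24  24  25  42  47  31  19  26  24  25]
 [ 26  27  26  25  25  21  22  25  28  23  25  25]
 [ 26  26  27  27  28  24  26  26  26  27  27  25]]
[[ 27  26  24  26 128 185 192 133  34  20  23  24]
 [ 28  28  24  55 148 196 191 120  19  26  27  25]
 [ 18  19  20  62 154 201 172  84  19  26  25  29]
 [ 20  17  16  37  64 101  92  45  20  25  26  27]
 [ 17  18  16  17  25  29  21  27  28  25  26  25]
 [ 26  27  22  15  66  78  80  92  65  24  26  27]
 [ 28  28  26  24  72  97  95  88  53  26  28  27]
 [ 28  27  27  24  36  62  67  45  26  26  28  26]
 [ 27  24  26  28  26  27  31  27  23  28  26  26]
 [ 27  27  27  28  27  24  26  27  30  24  26  24]
 [ 28  26  27  26  27  25  27  28  27  28  27  25]]
```

View pics/w10.png

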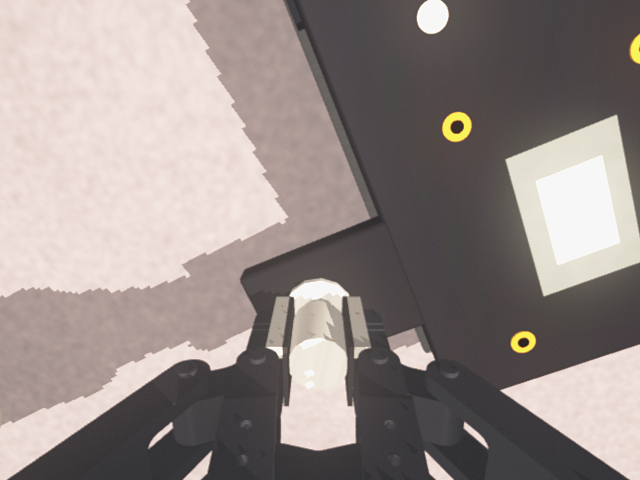

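View pics/t10c.png

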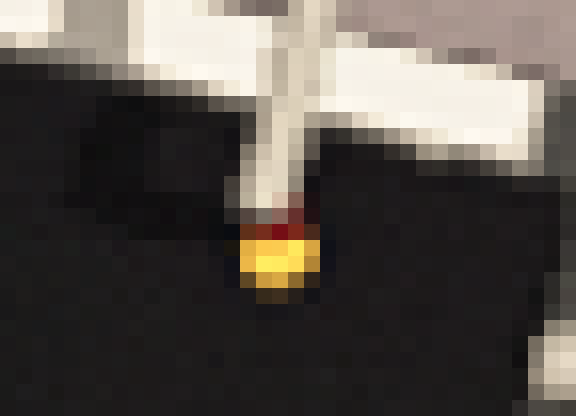

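drive_tool:
  commands:
    - {"linear": [0,0,0],"dr": [0,0,0],"jaw": 1}
    - {"linear": [0,0,0],"dr": [0,0,0],"jaw": 1}
    - {"linear": [0,0,0],"dr": [0,0,0],"jaw": 1}
    - {"linear": [0,0,0],"dr": [0,0,0],"jaw": 1}
    - {"linear": [0,0,0],"dr": [0,0,0],"jaw": 1}
    - {"linear": [0,0,0],"dr": [0,0,0],"jaw": 1}
    - {"linear": [0,0,0],"dr": [0,0,0],"jaw": 1}
    - {"linear": [0,0,0],"dr": [0,0,0],"jaw": 1}

```text
clock: 8.93
tcp_pos: [0.5341, 0.2287, 0.0591]
orientation: [-2.99, 0.943, -0.007]
contact_force: [0.9, 1.3, 0.2]
grip_width: 0.0192
```

drive_tool:
  commands:
    - {"linear": [0,0,0],"dr": [0,0,0],"jaw": 1}
    - {"linear": [0,0,0],"dr": [0,0,0],"jaw": 1}
    - {"linear": [0,0,0],"dr": [0,0,0],"jaw": 0}
    - {"linear": [0,0,0],"dr": [0,0,0],"jaw": 0}
    - {"linear": [0,0,0],"dr": [0,0,0],"jaw": 0}
    - {"linear": [0,0,0],"dr": [0,0,0],"jaw": 0}
    - {"linear": [0,0,0],"dr": [0,0,0],"jaw": 0}

```text
clock: 9.8
tcp_pos: [0.5343, 0.2271, 0.0589]
orientation: [-2.992, 0.945, -0.008]
contact_force: [-0.7, -0.4, 0.0]
grip_width: 0.0855
```

drive_tool:
  commands:
    - {"linear": [0,0,-0.025],"dr": [0,0,0],"jaw": 0}
    - {"linear": [0,0,-0.04],"dr": [0,0,0],"jaw": 0}
    - {"linear": [0,0,-0.04],"dr": [0,0,0],"jaw": 0}
    - {"linear": [0,0,0],"dr": [0,0,0],"jaw": 0}

```text
clock: 10.3
tcp_pos: [0.5332, 0.2267, 0.1663]
orientation: [-2.993, 0.945, -0.006]
contact_force: [0.1, 0.6, -1.1]
grip_width: 0.0852
```

```bash
python3 - <<'E'
from h import *
plan([.53,.18,.16],-12)
rows([.53,.18,.16],-12,3)
E
```

```text
t 10.30 tcp [533.2 226.7 166.3] yaw -35.06 tilt [-0.23 -0.15]
 shift tool mm [24.1 40.1  6.2] turn [ -0.2   -0.19 -23.06] F [ 0.1  0.6 -1.1] w 85.2
[0.0081, 0.0133, 0.0021] [0, 0, np.float64(-7.69)]
[0.0062, 0.0143, 0.0021] [0, 0, np.float64(-7.69)]
[0.0042, 0.015, 0.0021] [0, 0, np.float64(-7.69)]
```

```bash
python3 - <<'E'
from h import *
rows([.53,.15,.105],-12,3)
E
```

```text
[0.0138, 0.0215, 0.0204] [0, 0, np.float64(-7.69)]
[0.0108, 0.0232, 0.0204] [0, 0, np.float64(-7.69)]
[0.0076, 0.0244, 0.0204] [0, 0, np.float64(-7.69)]
```

drive_tool:
  commands:
    - {"linear": [0.014,0.022,0.01],"dr": [0,0,-7.7],"jaw": 0}
    - {"linear": [0.011,0.023,0.02],"dr": [0,0,-7.7],"jaw": 0}
    - {"linear": [0.008,0.024,0.025],"dr": [0,0,-7.7],"jaw": 0}
    - {"linear": [0,0,0.005],"dr": [0,0,0],"jaw": 0}
    - {"linear": [0,0,0],"dr": [0,0,0],"jaw": 0}

```text
clock: 10.92
tcp_pos: [0.5299, 0.1493, 0.1028]
orientation: [-3.124, 0.309, -0.004]
contact_force: [-0.2, 0.9, -0.9]
grip_width: 0.0853
```

```bash
python3 - <<'E'
from h import *
plan([.53,.15,.105],-12)
im,c=grab('wrist','w11.png');np.savez('w11.npz',**{k:c[k] for k in 'KRt'})
print(proj(c,[.6184,.073,.056]))
E
```

```text
t 10.93 tcp [529.9 149.3 102.8] yaw -11.28 tilt [-0.17 -0.13]
 shift tool mm [-0.  -0.7 -2.2] turn [-0.17 -0.13  0.72] F [-0.2  0.9 -0.9] w 85.3
[454.41984128  51.47531148]
```

View pics/w11.png

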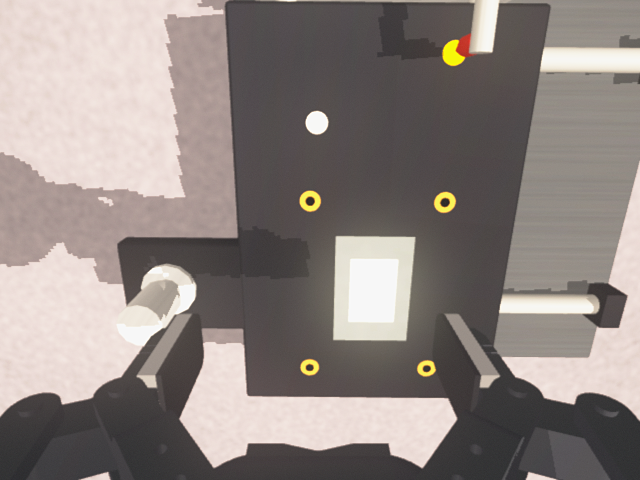

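```bash
python3 - <<'E'
from h import *
c=dict(np.load('w11.npz'));im=cv2.imread('pics/w11.png');hsv=cv2.cvtColor(im,cv2.COLOR_BGR2HSV)
m=cv2.inRange(hsv,(15,120,120),(40,255,255))
n,l,s,ce=cv2.connectedComponentsWithStats(cv2.morphologyEx(m,cv2.MORPH_CLOSE,np.ones((9,9))))
th=[]
for i in range(1,n):
    if s[i,4]>60:
        print(s[i],ce[i]); 
        if s[i,1]>150: th.append(onz(c,ce[i],.052)[:2]*1e3)
k=[p for p in max(cv2.findContours(m[:100],cv2.RETR_EXTERNAL,cv2.CHAIN_APPROX_NONE)[0],key=cv2.contourArea)[:,0]]
k=np.array(k);print(k.min(0),k.max(0))
q,e=dotfit(c,[p for p in k if p[0]<456]);print('yellow',q*1e3,e,'expect tip px',proj(c,[*q,.056]),'dot px',proj(c,[*q,.052]))
w=(im[100:145,295:340].min(2)>150).astype(np.uint8);M=cv2.moments(w,True);wp=(295+M['m10']/M['m00'],100+M['m01']/M['m00']);print('white',wp,onz(c,wp,.052)*1e3)
th=np.array(th);print(th,'seat',th.mean(0))
cv2.imwrite('pics/z11.png',cv2.resize(im[20:80,420:510],None,fx=8,fy=8,interpolation=cv2.INTER_NEAREST))
E
```

```text
[442  39  23  27 409] [451.80440098  53.41075795]
[299 190  22  22 372] [309.72580645 200.59139785]
[434 192  22  21 374] [444.39037433 201.87967914]
[300 359  19  17 256] [309.1953125  366.71484375]
[417 360  19  17 255] [426.00392157 367.89019608]
[442  39] [464  65]
yellow [617.83507257  72.72996555] 0.0034274530680099965 expect tip px [455.17059167  52.75279337] dot px [452.24790331  53.8435345 ]
white (316.47087378640776, 122.21844660194175) [601.14500647 136.79750876  52.        ]
[[565.50679792 147.30424418]
 [552.03103341  82.65970088]
 [471.47289263 166.94692298]
 [457.97217598 102.31466702]] seat [511.74572498 124.80638377]
```

View pics/z11.png

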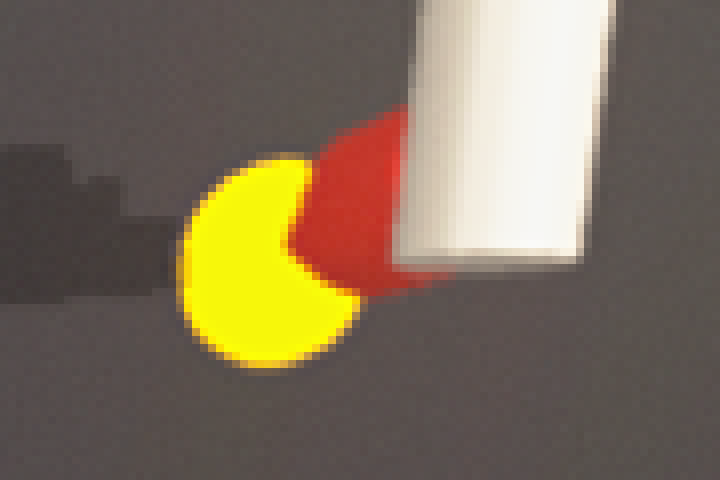

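```bash
python3 - <<'E'
from h import *
c=dict(np.load('w11.npz'));im=cv2.imread('pics/w11.png');hsv=cv2.cvtColor(im,cv2.COLOR_BGR2HSV)
m=cv2.inRange(hsv,(15,120,120),(40,255,255))
k=max(cv2.findContours(m[:100],cv2.RETR_EXTERNAL,cv2.CHAIN_APPROX_NONE)[0],key=cv2.contourArea)[:,0]
g=[p for p in k if p[0]<454 or p[1]>59]
q,e=dotfit(c,g);print('yellow',q*1e3,e,proj(c,[*q,.052]))
print('tip',onz(c,(456.2,50.2),.056)*1e3)
E
```

```text
yellow [618.15484181  72.1928885 ] 0.0003777443013020087 [453.40861867  52.80035589]
tip [618.75119309  72.20757961  56.        ]
```

```bash
python3 - <<'E'
from h import *
rows([.53,.149,.14],-11.3,1)
rows([.484,-.277,.15],28,8,P0=[.53,.149,.15],y0=-11.3)
E
```

```text
[0.0, 0.0001, -0.037] [0, 0, np.float64(0.03)]
[0.0048, 0.0533, 0.0] [0, 0, -4.91]
[0.0002, 0.0536, 0.0] [0, 0, -4.91]
[-0.0044, 0.0534, 0.0] [0, 0, -4.91]
[-0.0089, 0.0528, 0.0] [0, 0, -4.91]
[-0.0134, 0.0519, 0.0] [0, 0, -4.91]
[-0.0178, 0.0505, 0.0] [0, 0, -4.91]
[-0.0221, 0.0488, 0.0] [0, 0, -4.91]
[-0.0262, 0.0467, 0.0] [0, 0, -4.91]
```

drive_tool:
  commands:
    - {"linear": [0.0,0.01,-0.045],"dr": [0,0,0],"jaw": 0}
    - {"linear": [0.004,0.053,-0.01],"dr": [0,0,-5],"jaw": 0}
    - {"linear": [0,0.053,0],"dr": [0,0,-5],"jaw": 0}
    - {"linear": [-0.005,0.053,0],"dr": [0,0,-5],"jaw": 0}
    - {"linear": [-0.009,0.053,0],"dr": [0,0,-5],"jaw": 0}
    - {"linear": [-0.014,0.052,0],"dr": [0,0,-5],"jaw": 0}
    - {"linear": [-0.018,0.05,0],"dr": [0,0,-5],"jaw": 0}
    - {"linear": [-0.022,0.045,0],"dr": [0,0,-5],"jaw": 0}

```text
clock: 11.98
tcp_pos: [0.499, -0.2242, 0.166]
orientation: [-3.062, -0.698, -0.035]
contact_force: [1.5, -0.1, -0.0]
grip_width: 0.0856
```

```bash
python3 - <<'E'
from h import *
plan([.484,-.277,.15],28)
E
```

```text
t 11.97 tcp [ 499.  -224.2  166. ] yaw 25.69 tilt [ 0.22 -1.25]
 shift tool mm [-36.8  41.1  15.4] turn [ 0.24 -1.24 -2.31] F [ 1.5 -0.1 -0. ] w 85.6
```

drive_tool:
  commands:
    - {"linear": [-0.025,0.028,0.005],"dr": [0.2,-1,-2],"jaw": 0}
    - {"linear": [-0.009,0.01,0.005],"dr": [0,0,0],"jaw": 0}
    - {"linear": [0,0,0],"dr": [0,0,0],"jaw": 0}
    - {"linear": [0,0,0],"dr": [0,0,0],"jaw": 0}

```text
clock: 12.48
tcp_pos: [0.4883, -0.274, 0.1578]
orientation: [3.05, 0.747, 0.014]
contact_force: [0.7, 0.1, -0.0]
grip_width: 0.0854
```

```bash
python3 - <<'E'
from h import *
plan([.484,-.277,.15],28)
im,c=grab('wrist','w12.png');np.savez('w12.npz',**{k:c[k] for k in 'KRt'})
E
```

```text
t 12.47 tcp [ 488.3 -274.   157.8] yaw 27.53 tilt [ 0.23 -0.48]
 shift tool mm [-5.3  0.7  7.8] turn [ 0.23 -0.48 -0.47] F [ 0.7  0.1 -0. ] w 85.4
```

View pics/w12.png

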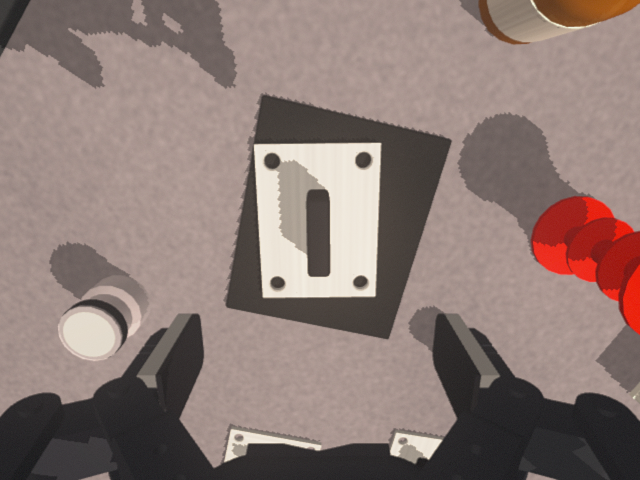

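```bash
cat >> h.py <<'E'
def fit2(W,m):
    W=np.array(W);m=np.array(m,float);A=W-W.mean(0);B=m-m.mean(0);U,s,V=np.linalg.svd(A.T@B);D=np.diag([1,np.linalg.det(U@V)]);R=U@D@V
    return W.mean(0)-R@m.mean(0),np.degrees(np.arctan2(R[1,0],R[0,0])),np.round(A-B@R.T,2)
E
python3 - <<'E'
from h import *
c=dict(np.load('w12.npz'));im=cv2.imread('pics/w12.png');g=cv2.cvtColor(im,cv2.COLOR_BGR2GRAY)
m=(g>150).astype(np.uint8);m[:130]=0;m[310:]=0;m[:,:240]=0;m[:,395:]=0
hol=[]
for (u,v) in [(271,160),(363,160),(277,282),(360,282)]:
    w=(g[v-14:v+15,u-14:u+15]<115).astype(np.uint8);n,l,s,ce=cv2.connectedComponentsWithStats(w);i=l[14,14];print(s[i],ce[i]+[u-14,v-14]);hol.append(ce[i]+[u-14,v-14])
# tool x = image up = cover x ; tool y(image right) -> cover -y
mh=[(48,33),(48,-33),(-48,33),(-48,-33)]
for z in(.009,.0065):
  W=[onz(c,h,z)[:2]*1e3 for h in hol];print(z,fit2(W,mh))
cor=[(255,143.5),(381,142.5),(264,297),(375.5,297)]
W=[onz(c,h,.009)[:2]*1e3 for h in cor];print(fit2(W,[(60,45),(60,-45),(-60,45),(-60,-45)]))
T=viewer.calibration('top')
bar=[(318,190),(318,275)];print('bar top',np.round([onz(c,b,.045)*1e3 for b in bar],1))
k=cv2.imread('pics/w12.png');cv2.imwrite('pics/z12.png',cv2.resize(k[135:305,245:390],None,fx=3.5,fy=3.5))
E
```

```text
[  8   7  15  16 187] [271.80213904 160.72192513]
[  7   6  15  16 185] [362.97837838 159.62162162]
[  8   9  14  11 125] [277.136 282.216]
[  8   8  13  11 117] [360.         281.17948718]
0.009 (array([ 484.64191321, -275.15873367]), np.float64(28.151618964143978), array([[-0.33, -0.61],
       [-0.58,  0.04],
       [ 0.55, -0.02],
       [ 0.37,  0.6 ]]))
0.0065 (array([ 484.00594761, -275.50118479]), np.float64(28.151618964144003), array([[-0.11, -0.17],
       [-0.09, -0.02],
       [ 0.06,  0.03],
       [ 0.14,  0.16]]))
(array([ 484.38815589, -276.0910614 ]), np.float64(28.064151520828084), array([[ 0.3 , -0.14],
       [-0.23,  0.61],
       [ 0.59, -0.42],
       [-0.65, -0.05]]))
bar top [[ 513.9 -259.8   45. ]
 [ 461.4 -287.2   45. ]]
```

View pics/z12.png

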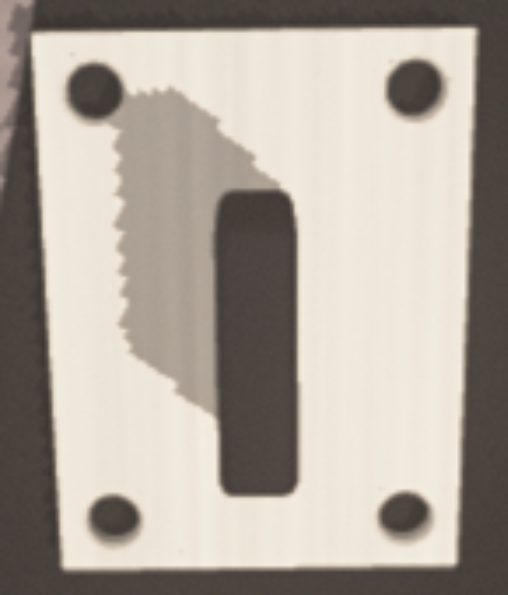

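drive_tool:
  commands:
    - {"linear": [-0.004,0,0.03],"dr": [0.2,-0.5,-0.6],"jaw": 0}
    - {"linear": [0,0,0.04],"dr": [0,0,0],"jaw": 0}
    - {"linear": [0,0,0.02],"dr": [0,0,0],"jaw": 0}
    - {"linear": [0,0,0],"dr": [0,0,0],"jaw": 0}
    - {"linear": [0,0,0],"dr": [0,0,0],"jaw": 0}

```text
clock: 13.15
tcp_pos: [0.4901, -0.2687, 0.0686]
orientation: [3.042, 0.779, 0.008]
contact_force: [-0.3, -0.6, 0.2]
grip_width: 0.0855
```

```bash
python3 - <<'E'
from h import *
plan([.4844,-.2758,.015],28.1)
im,c=grab('wrist','w13.png');np.savez('w13.npz',**{k:c[k] for k in 'KRt'})
E
```

```text
t 13.15 tcp [ 490.1 -268.7   68.6] yaw 28.72 tilt [ 0.17 -0.27]
 shift tool mm [-8.7  3.4 53.5] turn [ 0.17 -0.27  0.62] F [-0.3 -0.6  0.2] w 85.5
```

View pics/w13.png

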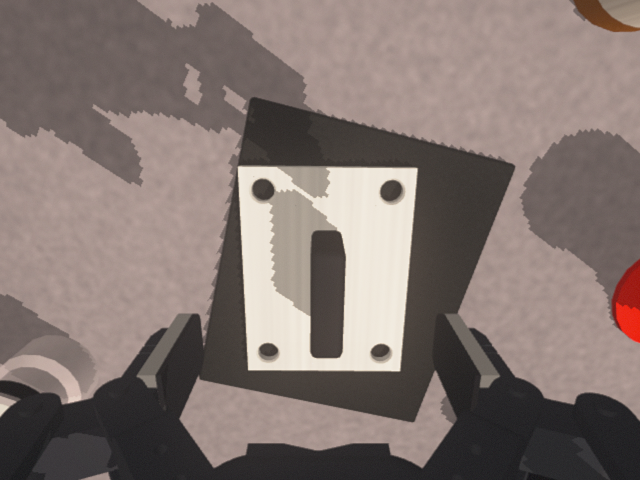

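```bash
python3 - <<'E'
from h import *
c=dict(np.load('w13.npz'));im=cv2.imread('pics/w13.png');g=cv2.cvtColor(im,cv2.COLOR_BGR2GRAY)
cor=[(238,167),(417.5,168),(248,370),(401,371)]
ref=[(60,45),(60,-45),(-60,45),(-60,-45)]
for z in(.006,.009):print(fit2([onz(c,h,z)[:2]*1e3 for h in cor],ref))
c2=dict(np.load('w12.npz'))
cor2=[(255,143.5),(381,142.5),(264,297),(375.5,297)]
for a,b in zip(cor,cor2): X,r=tri([(c,a),(c2,b)]);print(np.round(X*1e3,1),r)
print('bar', [np.round(onz(c,b,.045)*1e3,1) for b in [(313,357),(343,355)]])
E
```

```text
(array([ 482.98443124, -276.71632466]), np.float64(28.260962770852682), array([[ 0.34,  0.75],
       [ 1.01, -0.05],
       [-1.08,  0.54],
       [-0.27, -1.23]]))
(array([ 484.1160805 , -276.01134218]), np.float64(28.260962770852665), array([[-0.12, -0.26],
       [-0.09,  0.11],
       [ 0.02,  0.37],
       [ 0.19, -0.22]]))
[ 518.2 -209.4   21.1] [array([-0., -0.]), array([0., 0.])]
[ 558.2 -286.7   10.6] [array([ 0.1, -0.1]), array([-0. ,  0.1])]
[ 412.  -264.4   11.5] [array([0.7, 0.1]), array([-0.5, -0.1])]
[ 451.8 -344.8    7.7] [array([-0.6,  0.2]), array([ 0.4, -0.2])]
bar [array([ 458.4, -282.2,   45. ]), array([ 466.3, -294.3,   45. ])]
```

drive_tool:
  commands:
    - {"linear": [-0.0085,0.0035,0.015],"dr": [0,0,0.5],"jaw": 0}
    - {"linear": [0,0,0.02],"dr": [0,0,0],"jaw": 0}
    - {"linear": [0,0,0],"dr": [0,0,0],"jaw": 0}

```text
clock: 13.58
tcp_pos: [0.4847, -0.2778, 0.0338]
orientation: [3.043, 0.762, 0.012]
contact_force: [0.1, -0.5, 0.5]
grip_width: 0.0853
```

```bash
python3 - <<'E'
from h import *
plan([.4842,-.2760,.0145],28.2)
E
```

```text
t 13.57 tcp [ 484.7 -277.8   33.8] yaw 28.10 tilt [ 0.38 -0.36]
 shift tool mm [ 0.3 -2.  19.3] turn [ 0.38 -0.36 -0.1 ] F [ 0.1 -0.5  0.5] w 85.3
```

drive_tool:
  commands:
    - {"linear": [0,-0.002,0.012],"dr": [0.4,-0.4,0],"jaw": 0}
    - {"linear": [0,0,0.006],"dr": [0,0,0],"jaw": 0}
    - {"linear": [0,0,0],"dr": [0,0,0],"jaw": 0}

```text
clock: 13.95
tcp_pos: [0.484, -0.2769, 0.0154]
orientation: [3.048, 0.761, -0.001]
contact_force: [0.7, 0.3, -0.3]
grip_width: 0.0856
```

```bash
python3 - <<'E'
from h import *
plan([.4842,-.2760,.0145],28.2)
E
```

```text
t 13.95 tcp [ 484.  -276.9   15.4] yaw 28.04 tilt [0.02 0.03]
 shift tool mm [ 0.6 -0.7  0.9] turn [ 0.02  0.03 -0.16] F [ 0.7  0.3 -0.3] w 85.6
```

drive_tool:
  commands:
    - {"linear": [0.0005,-0.0007,0.0005],"dr": [0,0,0],"jaw": 0.4}
    - {"linear": [0,0,0],"dr": [0,0,0],"jaw": 1}
    - {"linear": [0,0,0],"dr": [0,0,0],"jaw": 1}
    - {"linear": [0,0,0],"dr": [0,0,0],"jaw": 1}
    - {"linear": [0,0,0],"dr": [0,0,0],"jaw": 1}
    - {"linear": [0,0,0],"dr": [0,0,0],"jaw": 1}
  force: 60

```text
clock: 14.7
tcp_pos: [0.4849, -0.2762, 0.0158]
orientation: [3.046, 0.761, 0.001]
contact_force: [-0.2, 0.3, -0.8]
grip_width: 0.0153
```

```bash
python3 - <<'E'
from h import *
plan([.4842,-.2760,.0145],28.2)
im,c=grab('wrist','w14.png');np.savez('w14.npz',**{k:c[k] for k in 'KRt'})
E
```

```text
t 14.70 tcp [ 484.9 -276.2   15.8] yaw 28.05 tilt [ 0.1  -0.02]
 shift tool mm [-0.5 -0.5  1.3] turn [ 0.1  -0.02 -0.15] F [-0.2  0.3 -0.8] w 15.3
```

View pics/w14.png

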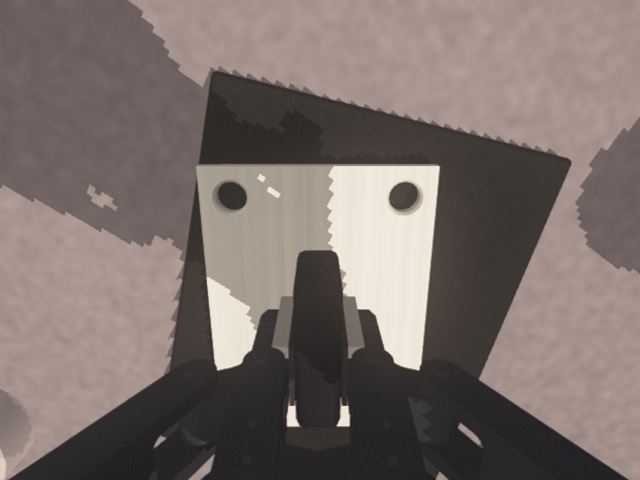

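drive_tool:
  commands:
    - {"linear": [0,0,-0.01],"dr": [0,0,0],"jaw": 1}
    - {"linear": [0,0,-0.03],"dr": [0,0,0],"jaw": 1}
    - {"linear": [0,0,-0.045],"dr": [0,0,0],"jaw": 1}
    - {"linear": [0,0,-0.045],"dr": [0,0,0],"jaw": 1}
    - {"linear": [0,0,-0.01],"dr": [0,0,0],"jaw": 1}
    - {"linear": [0,0,0],"dr": [0,0,0],"jaw": 1}

```text
clock: 15.5
tcp_pos: [0.4823, -0.2751, 0.1597]
orientation: [-3.046, -0.761, 0.005]
contact_force: [-0.3, 1.0, -3.0]
grip_width: 0.0148
```

```bash
python3 - <<'E'
from h import *
plan([.4842,-.2760,.155],28.2)
im,c=grab('wrist','w15.png');np.savez('w15.npz',**{k:c[k] for k in 'KRt'})
# carrier
print('target', )
rows([.512,.125,.155],-11.8,9)
E
```

```text
t 15.50 tcp [ 482.3 -275.1  159.7] yaw 28.07 tilt [-0.14  0.17]
 shift tool mm [1.3 1.7 4.6] turn [-0.14  0.17 -0.13] F [-0.3  1.  -3. ] w 14.8
target
[0.0238, -0.0377, 0.0005] [0, 0, np.float64(4.43)]
[0.0209, -0.0394, 0.0005] [0, 0, np.float64(4.43)]
[0.0178, -0.0409, 0.0005] [0, 0, np.float64(4.43)]
[0.0145, -0.0421, 0.0005] [0, 0, np.float64(4.43)]
[0.0113, -0.0431, 0.0005] [0, 0, np.float64(4.43)]
[0.0079, -0.0439, 0.0005] [0, 0, np.float64(4.43)]
[0.0045, -0.0443, 0.0005] [0, 0, np.float64(4.43)]
[0.001, -0.0446, 0.0005] [0, 0, np.float64(4.43)]
[-0.0024, -0.0445, 0.0005] [0, 0, np.float64(4.43)]
```

View pics/w15.png

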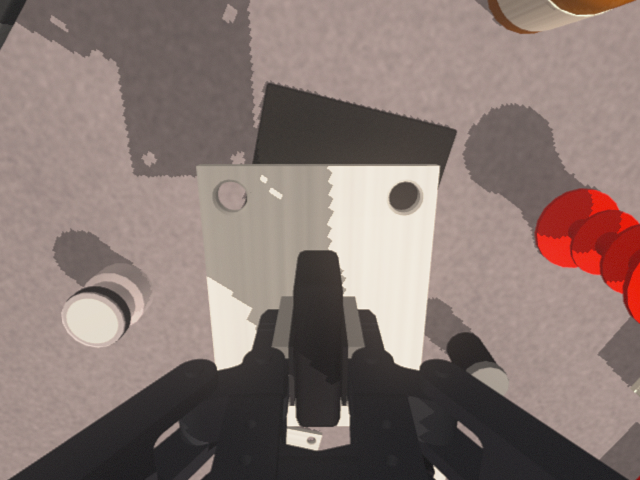

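```bash
python3 - <<'E'
from h import *
for f in('w14','w15'):
    c=dict(np.load(f+'.npz'));im=cv2.imread('pics/%s.png'%f);g=cv2.cvtColor(im,cv2.COLOR_BGR2GRAY)
    # camera in tool fixed
    Rct=np.array([[0,-.949,-.316],[1,0,-.001],[.001,-.316,.949]]);C=np.array([.0813,-.0011,-.1419])
    def ont(uv,z):
        d=Rct@np.linalg.inv(c['K'])@np.array([uv[0],uv[1],1.]);return (C+d*(z-C[2])/d[2])[:2]*1e3
    for z in(.0068,):
        print(f,[np.round(ont(p,z),1) for p in [(197,165.5),(439.5,165.5)]])
    for (u,v) in [(231,196),(404,196)]:
        cv2.imwrite('pics/z15_%d.png'%u,cv2.resize(im[v-25:v+26,u-25:u+26],None,fx=8,fy=8))
    print([np.round(ont(p,.0068),1) for p in [(231.2,196),(405,196.5)]])
E
```

```text
w14 [array([ 59.3, -45.6]), array([59.4, 43.4])]
[array([ 47.9, -33.8]), array([47.7, 31.6])]
w15 [array([ 59.3, -45.6]), array([59.4, 43.4])]
[array([ 47.9, -33.8]), array([47.7, 31.6])]
```

drive_tool:
  commands:
    - {"linear": [0.012,-0.018,0],"dr": [0,0,3],"jaw": 1}
    - {"linear": [0.022,-0.038,0],"dr": [0,0,5],"jaw": 1}
    - {"linear": [0.019,-0.041,0],"dr": [0,0,5],"jaw": 1}
    - {"linear": [0.015,-0.042,0],"dr": [0,0,5],"jaw": 1}
    - {"linear": [0.012,-0.043,0],"dr": [0,0,5],"jaw": 1}
    - {"linear": [0.008,-0.044,0],"dr": [0,0,5],"jaw": 1}
    - {"linear": [0.004,-0.044,0],"dr": [0,0,5],"jaw": 1}
    - {"linear": [0.001,-0.03,0],"dr": [0,0,4],"jaw": 1}

```text
clock: 16.55
tcp_pos: [0.5058, 0.0489, 0.1445]
orientation: [-3.126, 0.288, 0.047]
contact_force: [0.6, -0.6, -3.0]
grip_width: 0.0148
```

```bash
python3 - <<'E'
from h import *
plan([.512,.1236,.155],-11.8)
rows([.512,.1236,.155],-11.8,2)
E
```

```text
t 16.55 tcp [505.8  48.9 144.5] yaw -10.52 tilt [0.04 1.71]
 shift tool mm [ -7.8 -74.6 -10.4] turn [0.06 1.71 1.28] F [ 0.6 -0.6 -3. ] w 14.8
[-0.0038, -0.0373, -0.0053] [0, 0, np.float64(0.64)]
[-0.0042, -0.0373, -0.0053] [0, 0, np.float64(0.64)]
```

drive_tool:
  commands:
    - {"linear": [-0.004,-0.03,-0.006],"dr": [0,1.0,0.7],"jaw": 1}
    - {"linear": [-0.003,-0.025,-0.004],"dr": [0,0.7,0.6],"jaw": 1}
    - {"linear": [-0.001,-0.01,0],"dr": [0,0,0],"jaw": 1}
    - {"linear": [0,0,0],"dr": [0,0,0],"jaw": 1}
    - {"linear": [0,0,0],"dr": [0,0,0],"jaw": 1}

```text
clock: 17.18
tcp_pos: [0.5057, 0.1162, 0.1469]
orientation: [3.12, -0.318, -0.021]
contact_force: [0.4, -0.4, -2.7]
grip_width: 0.0154
```

```bash
python3 - <<'E'
from h import *
plan([.512,.1236,.155],-11.8)
E
```

```text
t 17.18 tcp [505.7 116.2 146.9] yaw -11.65 tilt [0.37 0.74]
 shift tool mm [ 4.5 -8.4 -8.2] turn [0.37 0.73 0.15] F [ 0.4 -0.4 -2.7] w 15.4
```

drive_tool:
  commands:
    - {"linear": [0.0045,-0.0085,0.01],"dr": [0.4,0.7,0.2],"jaw": 1}
    - {"linear": [0,0,0.02],"dr": [0,0,0],"jaw": 1}
    - {"linear": [0,0,0.008],"dr": [0,0,0],"jaw": 1}
    - {"linear": [0,0,0],"dr": [0,0,0],"jaw": 1}
    - {"linear": [0,0,0],"dr": [0,0,0],"jaw": 1}

```text
clock: 17.8
tcp_pos: [0.5133, 0.1213, 0.1065]
orientation: [-3.123, 0.333, -0.002]
contact_force: [0.4, -0.2, -2.0]
grip_width: 0.0154
```

```bash
python3 - <<'E'
from h import *
plan([.512,.1236,.0788],-11.8)
im,c=grab('wrist','w16.png');np.savez('w16.npz',**{k:c[k] for k in 'KRt'})
E
```

```text
t 17.80 tcp [513.3 121.3 106.5] yaw -12.17 tilt [-0.04 -0.06]
 shift tool mm [-1.8 -2.  27.7] turn [-0.04 -0.06 -0.37] F [ 0.4 -0.2 -2. ] w 15.4
```

View pics/w16.png

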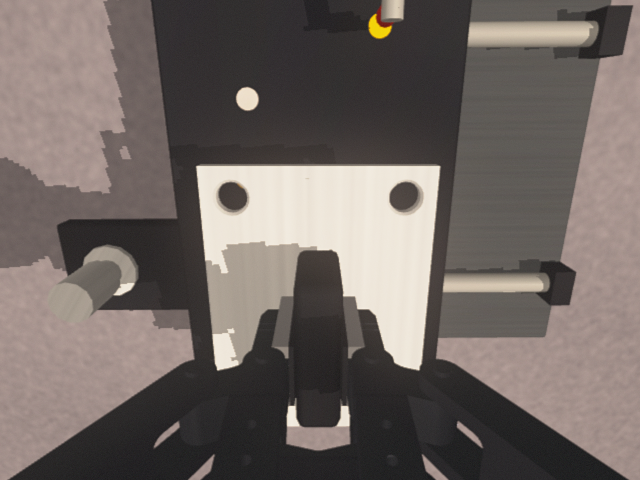

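drive_tool:
  commands:
    - {"linear": [-0.002,-0.002,0.012],"dr": [0,0,-0.4],"jaw": 1}
    - {"linear": [0,0,0.01],"dr": [0,0,0],"jaw": 1}
    - {"linear": [0,0,0],"dr": [0,0,0],"jaw": 1}
    - {"linear": [0,0,0],"dr": [0,0,0],"jaw": 1}

```text
clock: 18.35
tcp_pos: [0.5121, 0.1241, 0.0835]
orientation: [-3.124, 0.321, -0.004]
contact_force: [-0.5, -0.1, -3.6]
grip_width: 0.0152
```

```bash
cat > fin.py <<'E'
from h import *
import sys
fn=sys.argv[1]
plan([.512,.1236,.0788],-11.8)
im,c=grab('wrist',fn+'.png');np.savez(fn+'.npz',**{k:c[k] for k in 'KRt'})
p,R,o=tool()
im=cv2.imread('pics/%s.png'%fn)
w=(im.min(2)>140).astype(np.uint8);w[140:]=0;w[:,:200]=0;w[:,330:]=0
n,l,s,ce=cv2.connectedComponentsWithStats(w);i=1+np.argmax(s[1:,4]);wp=ce[i];print('white px',s[i],wp,'world',np.round(onz(c,wp,.052)*1e3,2))
W=onz(c,wp,.052)
t=np.radians(-11.82);Rc=np.array([[np.cos(t),-np.sin(t)],[np.sin(t),np.cos(t)]])
seat=W[:2]+Rc@np.array([-.085,-.03]);print('seat from white',seat*1e3)
# cover origin as seen by same camera, tool (-.4,-1.1)mm
cov=(p+R@np.array([-.0004,-.0011,.0118]));print('cover',cov*1e3,'err tool',(R.T@np.r_[seat-cov[:2],0])*1e3)
for k,(x,y) in enumerate([(48,-33),(48,33)]):
    q=seat+Rc@(np.array([x,y])/1e3);u=proj(c,[*q,.052]);print('thread expected px',np.round(u,1))
cv2.imwrite('pics/%sz.png'%fn,cv2.resize(im[160:230,190:450],None,fx=3,fy=3,interpolation=cv2.INTER_CUBIC))
E
python3 fin.py w17
```

```text
t 18.35 tcp [512.1 124.1  83.5] yaw -11.73 tilt [-0.08 -0.13]
 shift tool mm [0.  0.5 4.7] turn [-0.08 -0.13  0.07] F [-0.5 -0.1 -3.6] w 15.2
white px [233  80  25  26 507] [245.03155819  92.64299803] world [601.09 136.88  52.  ]
seat from white [511.75173477 124.93090472]
cover [511.87819618 125.2028131   71.74251699] err tool [-0.06850484  0.29194768 -0.00053819]
thread expected px [394.6 183.2]
thread expected px [242.8 182.9]
```

View pics/w17z.png

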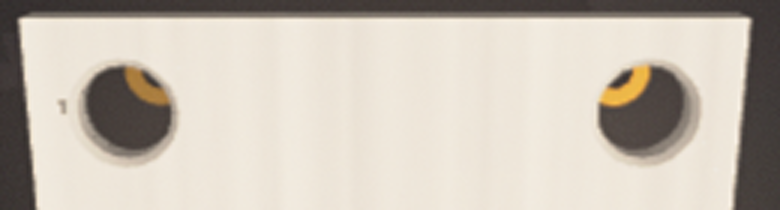

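View pics/w17.png

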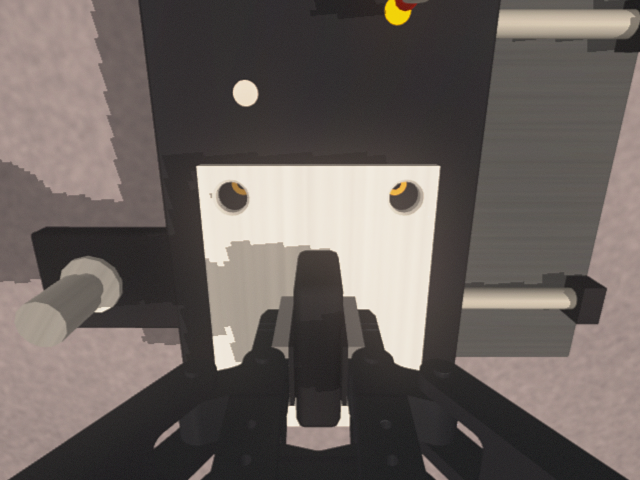

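drive_tool:
  commands:
    - {"linear": [0,0.0003,0.0045],"dr": [-0.1,-0.1,0],"jaw": 1}
    - {"linear": [0,0,0],"dr": [0,0,0],"jaw": 1}
    - {"linear": [0,0,0],"dr": [0,0,0],"jaw": 1}

```text
clock: 18.77
tcp_pos: [0.5124, 0.1238, 0.0792]
orientation: [3.125, -0.321, 0.002]
contact_force: [-0.0, 0.0, -2.6]
grip_width: 0.0148
```

```bash
python3 fin.py w18
```

```text
t 18.77 tcp [512.4 123.8  79.2] yaw -11.74 tilt [ 0.01 -0.07]
 shift tool mm [-0.3  0.2  0.4] turn [ 0.01 -0.07  0.06] F [-0.   0.  -2.6] w 14.8
white px [230  80  25  27 534] [242.16479401  93.18164794] world [601.12 136.93  52.  ]
seat from white [511.77820526 124.97781614]
cover [512.17840723 124.8915455   67.34073792] err tool [-0.40938378 -0.00299061 -0.00046864]
thread expected px [395.6 185.9]
thread expected px [240.1 185.7]
```

drive_tool:
  commands:
    - {"linear": [-0.0004,0,0.0003],"dr": [0,0,0],"jaw": 1}
    - {"linear": [0,0,0],"dr": [0,0,0],"jaw": 1}
    - {"linear": [0,0,0],"dr": [0,0,0],"jaw": 1}
    - {"linear": [0,0,0],"dr": [0,0,0],"jaw": 1}

```text
clock: 19.32
tcp_pos: [0.512, 0.1238, 0.079]
orientation: [3.125, -0.322, 0.002]
contact_force: [0.2, -0.7, -3.0]
grip_width: 0.0152
```

```bash
python3 fin.py w19; python3 - <<'E'
from h import *
grab('scene','s19.png');grab('top','t19.png')
a=cv2.imread('pics/s19.png')[200:360,270:460];b=cv2.imread('pics/t19.png')[125:290,205:345]
cv2.imwrite('pics/s19c.png',cv2.resize(a,None,fx=4,fy=3.7,interpolation=cv2.INTER_CUBIC));cv2.imwrite('pics/t19c.png',cv2.resize(b,None,fx=3.5,fy=3.5,interpolation=cv2.INTER_CUBIC))
E
```

```text
t 19.32 tcp [512.  123.8  79. ] yaw -11.75 tilt [ 0.   -0.09]
 shift tool mm [0.  0.2 0.2] turn [ 0.   -0.09  0.05] F [ 0.2 -0.7 -3. ] w 15.2
white px [230  79  25  27 533] [242.12195122  92.32457786] world [601.15 136.96  52.  ]
seat from white [511.80369594 125.00788203]
cover [511.88900878 124.99605097  67.22741981] err tool [-0.08593468  0.0057853  -0.00012989]
thread expected px [395.7 185.2]
thread expected px [240.1 185. ]
```

View pics/s19c.png

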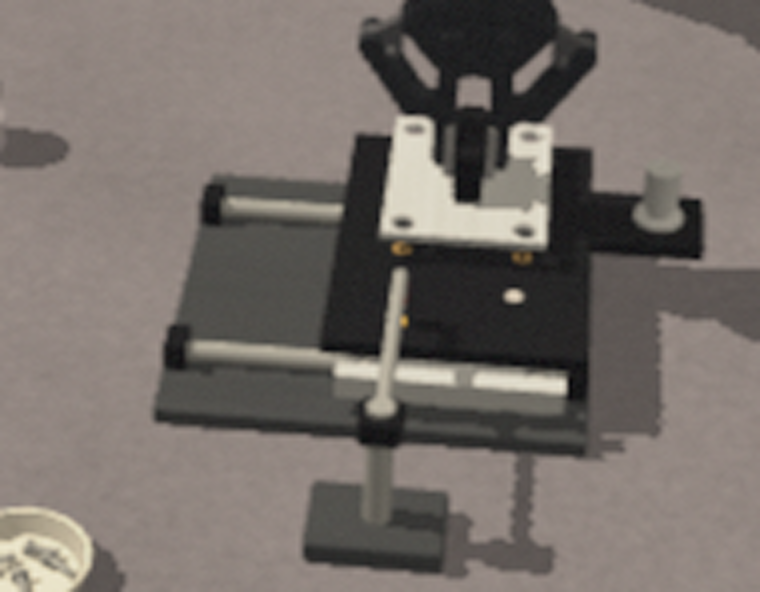

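View pics/w19.png

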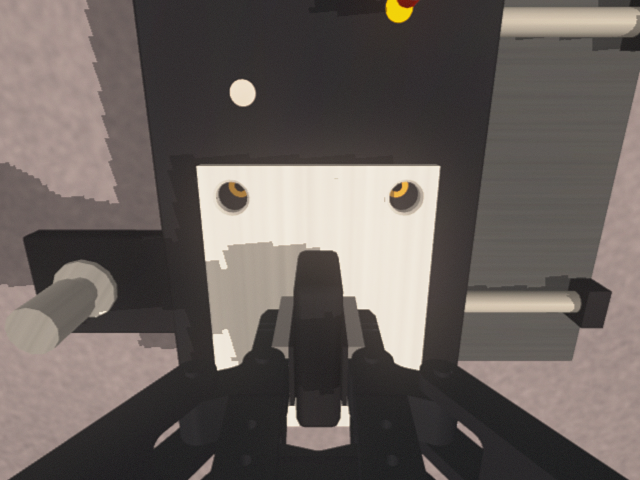

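View pics/t19c.png

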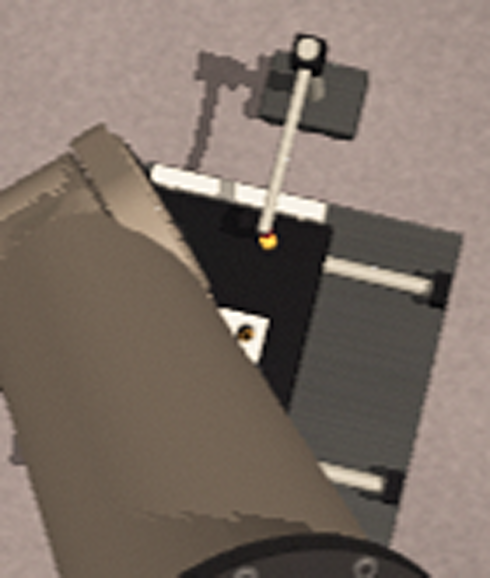

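```bash
python3 - <<'E'
from h import *
S=viewer.calibration('scene');T=viewer.calibration('top')
t=np.radians(-11.8);Rc=np.array([[np.cos(t),-np.sin(t)],[np.sin(t),np.cos(t)]])
for xy in [(48,-33),(48,33)]:
    q=np.array([.5118,.125])+Rc@np.array(xy)/1e3
    print('scene thread',proj(S,[*q,.052]),'hole top72',proj(S,[*q,.0722]),'| top',proj(T,[*q,.052]),proj(T,[*q,.0722]))
print('obs thread',[(270+u/4,200+v/3.7) for u,v in[(401,248),(522,258)]],'hole',[(270+u/4,200+v/3.7) for u,v in[(403,222),(524,231)]],'top hole',205+245/3.5,125+333/3.5)
E
```

```text
scene thread [370.30087444 266.10661676] hole top72 [370.62436493 258.87612137] | top [275.36586458 221.43770146] [274.55053072 219.696274  ]
scene thread [400.29679653 268.44221507] hole top72 [400.88933929 261.1898716 ] | top [247.84959377 215.00081647] [246.48933543 213.13498996]
obs thread [(370.25, 267.02702702702703), (400.5, 269.72972972972974)] hole [(370.75, 260.0), (401.0, 262.43243243243245)] top hole 275.0 220.14285714285714
```

```bash
python3 - <<'E'
from h import *
plan([.512,.1236,.0788],-11.8)
print(job.hand_in())
E
```

```text
t 19.48 tcp [512.  123.8  79. ] yaw -11.75 tilt [ 0.01 -0.08]
 shift tool mm [0.  0.2 0.2] turn [ 0.01 -0.08  0.05] F [ 0.1  0.3 -2.6] w 15.2
the job is handed in; nothing more can be done
None
```

I handed the job in at 19.5 s of the 67 s allowed, with the cover held hovering over the threads.

**Carrier:** I slid it by the knob until the white dot was under the pointer, about 0.3 mm off in the wrist view. It stood there about 1.4 s. I then slid it on to the yellow dot and held it there over 1.2 s before letting go. A wrist view after release put the yellow dot about 0.6 mm from the tip.

**Cover:** I gripped the large cover on the mat by its bar. The last check gave:
- **Height:** about 15 mm above the carrier.
- **Tilt:** under 0.1°.
- **Alignment:** centre within about 0.1 mm of the threads as the wrist camera saw it, yaw within about 0.1°.
- **Holes:** I saw the front two in both the wrist and scene views. The gap between holes and threads in the scene view agrees with this height. The back two were hidden by the gripper, so their alignment rests on the fit.

**Checks that disagreed:**
- The top camera placed the pointer tip about 2 mm from where the wrist views did at first. I trusted the wrist views because the fine tip is below the top camera's resolution.
- The gripper drifted up to 2.4 mm during the yellow pause and release. The wrist view afterwards still showed the carrier in place.
- The first two-camera estimates of the plate height were scattered, about 5 mm against the expected 9 mm. Closer wrist views fitted 9 mm well.

I noticed no contact with anything else on the bench in the views I took.

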